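# Draw the keyed spacer plate from under the stack

## Robot

A 7-joint arm with a two-finger parallel gripper is mounted at the origin on a cart in front of the work surface, level with it; the furniture and walls round the work are solid. World frame = base frame: x ahead of the robot, y to its left, z up, the work surface at z = 0. Lengths are in m, angles in rad, forces in N, time in s.
With the tool pointing down it reaches from about 0.425 to 0.825 m from the base axis. Payload 3.6 kg.
Tool frame: the origin (TCP) lies midway between the tips of the shut fingers; the grasp point (between the pads) lies 19 mm behind it; z points along the fingers, y is the line along which they close (so a half turn about z gives the same grasp; the last joint's range is limited). The gripper opens to 93 mm and grips with 3 to 60 N. Pads are 15 mm wide; open, the fingers measure 128 mm over their backs; the gripper's body (75 mm by 188 mm) begins 65 mm behind the grasp point.
Start: joints at [1.286, 0.615, -0.013, 1.423, 0.008, 1.103, -0.04], TCP at [0.166, -0.628, 0.179] pointing down, gripper open.
Joint ranges: [-3.12, 3.12], [-0.3, 2.06], [-1.34, 1.32], [0.26, 2.42], [-1.36, 4.5], [0.01, 1.98], [-2.84, 2.84]. Speed limits (rad/s): [2.79, 2.79, 3.14, 3.14, 3.14, 3.14, 3.14].

## Interface

Orientations are given as a unit quaternion [x, y, z, w].
In Python, from rig import env, get_image, camera_info gives the robot as it stands.
- The arm moves only by the tool send_rows, never from a script. Its argument "increments" is a list of rows, each a list of 3 entries, a list of its own where there are three numbers: the opening in per cent of the stroke, from 0 (shut) to 100 (fully open), then the shift along the tool's x, y, z in cm, then the turn, a rotation vector about the tool's x, y, z in rad. A call has 1 to 5 rows; each row shifts and turns the commanded pose from where the row before left it, along the tool's axes as they then stand; what a row does not reach is not made up. A row lasts 1/10 s, in which the tool goes at most 50 mm and 8.59 degrees, less where a joint would pass 70% of its speed; a pose out of reach is approached as far as the arm can. A call with a gripper value outside its range is refused whole. The fingers move at their own pace and stop on an object; the grip force is fixed at half the most. Time passes only in rows, so rows that do not move let the fingers close. It gives the time, the measured TCP pose, the force, the opening and the grip force at its end, in the units of the state.
- env.read_state(): the state, without advancing time (a new reading comes with each control period).
- get_image(name): name is "scene" or "top"; returns (picture, depth): 480x640x3 uint8, red, green, blue; 480x640 float32, m along the optical axis (not along the pixel's ray), 0 where there is no reading.
- camera_info(name): a dict with "mtx" (3x3 intrinsics, pixels), "rvec" (rotation vector, rad) and "tvec" (3), from world to camera coordinates, as OpenCV has them. Camera axes: x right, y down, z forward; pixel columns grow to the right and rows downward; lengths in m; the calibration is good to about 2 mm. A picture is of the moment at which its call begins. camera_info takes no time and is no camera call.
- env.close_job(): hands the job in; it is judged then, once.
The state is a dict: "time_s": time; "qpos": joint angles; "qd": joint speeds; "joint_torque": joint torques, N m; "tool_pos": TCP position; "tool_rot": TCP orientation; "ft_force": force on the tool from outside, world axes, zero at the start; "moment": the same for the moment, N m; "opening": opening from 0.0 (shut) to 1.0 (fully open); "gripper_force": force on a finger pad.
Only numpy, scipy, OpenCV 4.12 (cv2) and the standard library are available. Lean on these libraries where they do the work, as an engineer would, in place of code of your own. Each camera call takes 0.05 s, during which the arm holds its last target. There are 200 camera calls.

## Task

Take the spacer plate out from under the stack (grey block, black tape roll, jar) by its yellow tab, so that the block comes down onto the table in its blue nest with the tape and the jar still standing on it; do not touch the stack. A catch pin hidden under the nest's bridge sits in the plate's stepped slot: draw gently until the plate catches, shift it sideways toward the robot into the open lane of the slot, then draw it clear, feeling your way and never forcing the plate against the nest or pin. Then lay the plate flat along the middle of the black rubber mat, let go, and leave the other things on the table alone.

Things in the scene. Friction and masses are not known exactly. Their poses are not given: they have to be found in the camera images.
- nest: Blue U-shaped stop fixed to the table that keeps the stack from following the plate. Origin on the table under the middle of the block's place; the plate is drawn toward its -x. Side cheeks: inner faces y = +-47.5 mm, x -88 to +20 mm, 34 mm high, bolted feet outside to y = +-82.5 mm. Open at the rear (+x).
- bridge (a point): Middle of the underside of the nest's bridge, which joins the cheeks across the front: 44 mm deep along x, underside 13 mm, top 34 mm above the table; the plate passes beneath. A fixed catch pin, 8 mm diameter, hangs from it to 1.5 mm above the table, up to 14 mm off this point in x and 5 mm in y, either way: hidden, not measured, to be felt. Axes as the nest's.
- spacer_plate: Brass plate 200 x 54 x 5 mm (x, y, z), 0.15 kg, lying on the table under bridge and block, x axis as the nest's. Origin: centre of its underside. Sliding it takes 3 to 12 N of drag, growing once the block leans on the nest. Its rear end (x = +100 mm) clears the bridge after about 126 mm of travel to the nest's -x. Over 20 N against nest or pin is forcing.
- plate_slot (a point): Where cross leg and lane B of the slot meet, plate x = +14.5, y = +10.5 mm, on the underside. The stepped slot goes right through the plate; in plate coordinates: lane A x -27 to +20, y -21 to +1 mm (the pin stands in it at first); cross leg x +9 to +20, y -21 to +16; lane B y +5 to +16, from the cross leg to the open rear end x = +100 mm.
- plate_tab (a point): Centre of the plate's yellow upright grip tab, plate x = -84, y = 0, 30 mm above the underside. Tab 26 mm along x, 14 mm thick along y, top 46 mm above the underside. Drawn to -x the plate runs 5 to 36 mm till the pin stops it at the leg's rear wall; shifted then to the nest's -y, 16 to 28 mm, the pin meets lane B's far side; 1.5 mm back it is in mid-lane.
- riser_block: Grey plastic block 110 x 90 x 30 mm (x, y, z), 0.2 kg, lying on the plate in the nest, axes as the nest's. Origin on its underside, 40 mm from the front face and 70 mm from the rear face, 5 mm above the table at first. It leans on bridge and cheeks while the plate slides (some 2 mm of play) and drops onto the table, rear edge first, as the plate leaves.
- tape_roll: Black roll of tape, 58 mm diameter, 19 mm high, lying flat on the block, over the block's origin. Origin at the centre of its underside.
- jar: Clear jar with a red lid, 57 mm diameter, 75 mm high, standing on the tape roll; top of the stack about 130 mm above the table. Origin at the centre of its underside.
- mat: Black rubber mat fixed to the table, 250 x 120 x 3 mm (x, y, z), its long axis along x. Origin at the centre of its underside, on the table. The plate is to lie along it, either way round.
- screwdriver: Red screwdriver, 187 mm long, 27 mm thick, lying on the table; a bystander.
- marker_pen: White and black marker pen, 135 mm long, 17 mm thick, lying on the table; a bystander.
- star_knob: Black star knob with an upright steel stud, 40 mm wide, 46 mm high; a bystander.
- rubber_foot: Dark grey rubber foot, 29 mm wide, 16 mm high; a bystander.
- collar: Grey shaft collar, 30 mm wide, 12 mm high; a bystander.
There are look-alikes about, which are no part of the job. What is meant by the tape_roll is not pink, and is the larger of those in its own colour.

How it is judged:
By the outcome, as a careful person would: the job done as asked, in the order asked, and still so for the second after the job is handed in, with the robot touching nothing.
It also fails if it takes over 72 s, if anything falls off the work surface, if the arm or the gripper's body presses on something with over 40 N, if the wrist force passes 120 N, or if a joint passes its speed limit or range.

## Working session

There is one attempt and no reset: what is moved stays moved. The work goes in short steps, Python scripts to look and compute and a tool call to move; the robot and the scene stay as the last step left them, time stands still between calls to the robot, and variables do not carry over. Pictures are saved under pics/ and viewed, at most 10 in all, crops included, and the job is handed in when it is done.

Besides the shell and the picture viewer there is one more tool, called after ">>>" by a JSON object that holds its "method" and its "body", one argument or row to a line. send_rows: Moves the arm, as the interface text tells. Its arguments: {"type":"object","properties":{"increments":{"type":"array","items":{"type":"array"}}},"required":["increments"]}

```bash
ls; mkdir -p pics; cat > h.py <<'E'
import numpy as np, cv2, json
from rig import env, get_image, camera_info
def cam(n):
    c=camera_info(n); R=cv2.Rodrigues(np.array(c["rvec"],float))[0]; return np.array(c["mtx"],float),R,np.array(c["tvec"],float).ravel()
def ray(n,uv,z):
    K,R,t=cam(n); uv=np.atleast_2d(np.array(uv,float)); d=np.c_[uv,np.ones(len(uv))]@np.linalg.inv(K).T@R; o=-R.T@t
    return o+d*((z-o[2])/d[:,2])[:,None]
def cloud(n,depth):
    K,R,t=cam(n); v,u=np.mgrid[:480,:640]; P=np.stack([u,v,np.ones_like(u)],-1)@np.linalg.inv(K).T*depth[...,None]
    return (P-t)@R
E
python3 - <<'E'
from h import *
s=env.read_state(); print({k:np.round(v,3).tolist() for k,v in s.items()})
for n in("scene","top"):
    p,d=get_image(n); cv2.imwrite(f"pics/{n}0.png",p[:,:,::-1]); np.savez(f"pics/{n}0.npz",p=p,d=d)
    K,R,t=cam(n); print(n,K[0,0],(-R.T@t).round(3),R.round(2).tolist())
E
```

```text
pics
{'time_s': 0.0, 'qpos': [1.285, 0.616, -0.013, 1.425, 0.008, 1.103, -0.04], 'qd': [0.002, -0.001, -0.001, 0.0, 0.001, 0.0, -0.001], 'joint_torque': [-0.0, -45.894, 0.209, -16.575, -0.061, 0.021, 0.0], 'tool_pos': [0.166, -0.627, 0.178], 'tool_rot': [0.992, 0.129, -0.0, -0.001], 'ft_force': [-0.122, 0.01, -1.165], 'moment': [-0.044, 0.038, -0.017], 'gripper_force': 0.0, 'opening': 0.996}
scene 474.54929218778244 [-0.267  0.404  0.886] [[-0.45, -0.89, -0.02], [-0.6, 0.32, -0.73], [0.66, -0.32, -0.68]]
top 524.2834110818802 [0.425 0.005 1.037] [[0.02, -1.0, 0.01], [-1.0, -0.02, -0.09], [0.09, -0.01, -1.0]]
```

View pics/scene0.png

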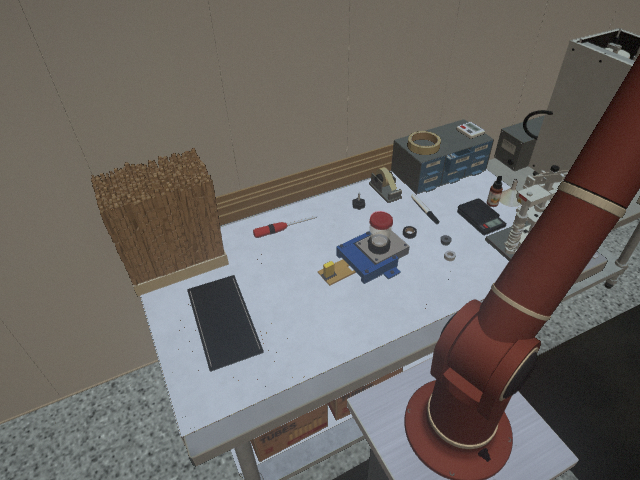

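View pics/top0.png

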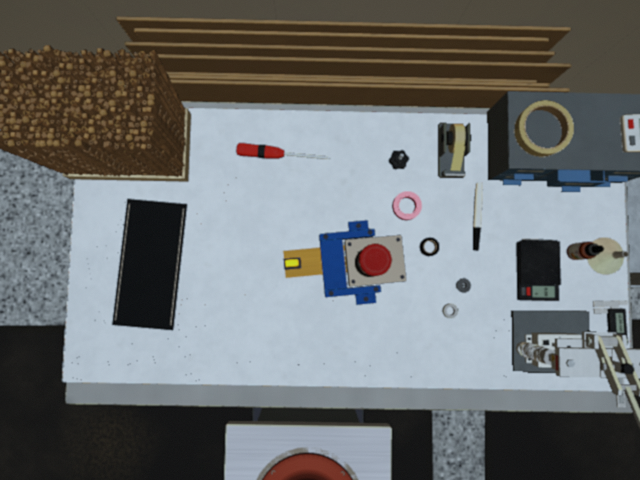

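Scene: the stack is in the middle, with the tab at top-view (292,263), the bridge and nest around (345,262), and the lid at (375,259). The mat is at (150,264). The nest's -x runs along world +y, roughly.

```bash
python3 - <<'E'
from h import *
z=np.load("pics/top0.npz"); p,d=z["p"],z["d"]; hsv=cv2.cvtColor(p,cv2.COLOR_RGB2HSV); C=cloud("top",d)
def blob(m,name,box,zp):
    M=np.zeros((480,640),np.uint8); x0,y0,x1,y1=box; M[y0:y1,x0:x1]=m[y0:y1,x0:x1]*255
    cs,_=cv2.findContours(M,cv2.RETR_EXTERNAL,cv2.CHAIN_APPROX_NONE); c=max(cs,key=cv2.contourArea)
    mm=np.zeros_like(M); cv2.drawContours(mm,[c],-1,255,-1); zz=C[mm>0][:,2]
    W=ray("top",c[:,0],zp)[:,:2].astype(np.float32); r=cv2.minAreaRect(W)
    ce=np.array(r[0]); print(name,np.round(r[0],4),np.round(r[1],4),round(r[2],2),"z",np.percentile(zz,[10,50,90]).round(3))
    return r
H,S,V=[hsv[...,i].astype(int) for i in range(3)]
blob((H>24)&(H<35)&(S>150)&(V>150),"tab",(270,240,320,290),.046)
blob((H>10)&(H<40)&(S>80),"plate vis",(270,240,330,290),.005)
blob((H>100)&(H<130)&(S>120),"nest",(310,210,410,310),.034)
blob((S<70)&(V>90)&(V<200),"block",(340,230,410,292),.035)
blob((V<70),"mat",(100,190,195,340),.003)
blob(((H<8)|(H>172))&(S>120),"lid",(350,235,400,285),.129)
# bridge: top points at z~.034
Bm=(abs(C[...,2]-.034)<.006)&(H>100)&(H<130)&(S>120)
blob(Bm,"nest top",(310,210,410,310),.034)
blob(Bm,"bridge",(310,230,343,300),.034)
E
python3 - <<'E'
import cv2
a=cv2.imread('pics/top0.png')[205:315,260:420]; cv2.imwrite('pics/c0.png',cv2.resize(a,None,fx=5,fy=5,interpolation=cv2.INTER_CUBIC))
E
```

```text
tab [0.461  0.0393] [0.0127 0.0246] 7.42 z [0.042 0.045 0.048]
plate vis [0.463  0.0187] [0.052 0.072] 6.45 z [0.002 0.005 0.041]
nest [ 0.4624 -0.0714] [0.1577 0.1056] 6.49 z [0.007 0.033 0.036]
block [ 0.4674 -0.1188] [0.1172 0.116 ] 6.57 z [0.032 0.035 0.128]
mat [0.4551 0.3195] [0.1175 0.2465] 86.02 z [0.    0.003 0.005]
lid [ 0.4653 -0.1074] [0.0542 0.0562] 19.15 z [0.124 0.127 0.13 ]
nest top [ 0.4638 -0.0713] [0.1227 0.1056] 6.49 z [0.031 0.034 0.036]
bridge [ 0.4599 -0.036 ] [0.1224 0.0423] 1.01 z [0.031 0.034 0.036]
```

View pics/c0.png

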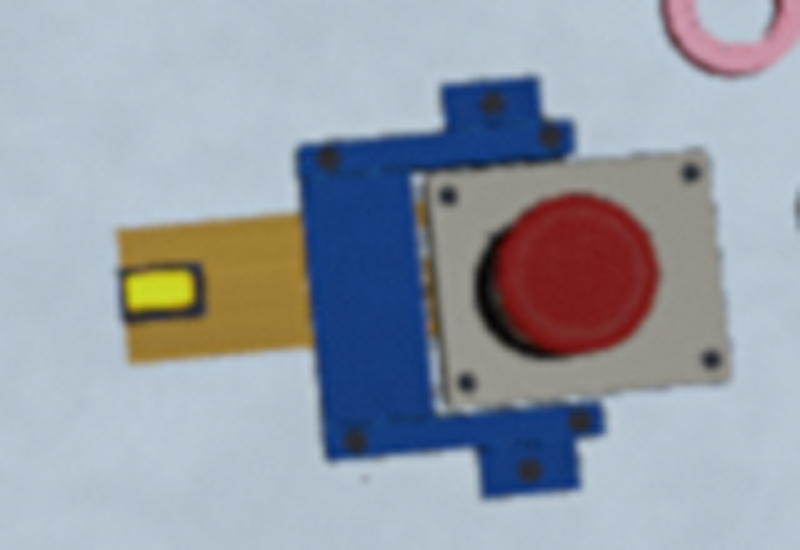

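```bash
python3 - <<'E'
from h import *
for n in("top","scene"):
    z=np.load(f"pics/{n}0.npz"); C=cloud(n,z["d"]); ok=(z["d"]>0); P=C[ok]
    a=np.degrees(np.arctan2(P[:,1],P[:,0])); r=np.hypot(P[:,0],P[:,1])
    for a0 in range(-80,60,10):
        out=[]
        for r0 in (.35,.45,.55,.65,.75):
            m=(a>=a0)&(a<a0+10)&(r>=r0)&(r<r0+.1); out.append(round(float(np.percentile(P[m,2],99.5)),3) if m.sum()>5 else None)
        print(n,a0,out)
E
```

```text
top -80 [None, -0.006, 0.008, -0.001, None]
top -70 [-0.001, 0.287, 0.252, 0.015, None]
top -60 [0.004, 0.266, 0.263, 0.027, 0.068]
top -50 [0.004, 0.022, 0.026, 0.099, 0.115]
top -40 [0.005, 0.017, 0.023, 0.115, 0.142]
top -30 [0.004, 0.037, 0.016, 0.116, 0.142]
top -20 [0.038, 0.131, 0.021, 0.052, 0.056]
top -10 [0.038, 0.099, 0.006, 0.016, 0.004]
top 0 [0.007, 0.047, 0.004, 0.027, 0.004]
top 10 [0.004, 0.004, 0.004, 0.269, 0.27]
top 20 [0.004, 0.005, 0.007, 0.277, 0.274]
top 30 [0.005, 0.007, 0.008, 0.278, 0.274]
top 40 [0.005, 0.007, 0.006, 0.004, None]
top 50 [0.004, 0.005, 0.004, None, None]
scene -80 [None, None, 0.237, -0.005, -0.761]
scene -70 [None, None, None, None, -0.764]
scene -60 [0.003, 0.263, 0.261, 0.033, 0.068]
scene -50 [0.003, 0.021, 0.025, 0.096, 0.115]
scene -40 [0.007, 0.016, 0.021, 0.114, 0.14]
scene -30 [0.003, 0.037, 0.014, 0.115, 0.14]
scene -20 [0.125, 0.13, 0.018, 0.05, 0.053]
scene -10 [0.037, 0.053, 0.003, 0.015, 0.003]
scene 0 [0.006, 0.046, 0.003, 0.026, 0.002]
scene 10 [0.003, 0.003, 0.003, 0.267, 0.269]
scene 20 [0.002, 0.003, 0.005, 0.273, 0.273]
scene 30 [0.003, 0.006, 0.006, 0.273, 0.272]
scene 40 [0.003, 0.005, 0.004, 0.002, -0.772]
scene 50 [0.002, 0.003, 0.002, None, None]
```

>>> {"method": "send_rows", "body": {
  "increments": [
    [100,[0,0,-2],[0,0,0]],
    [100,[0,0,-2],[0,0,0]],
    [100,[0,0,-2],[0,0,0]],
    [100,[0,0,-2],[0,0,0]],
    [100,[0,0,-2],[0,0,0]]
  ]
}}

```text
time_s: 0.6
tool_pos: [0.1662, -0.6278, 0.2793]
tool_rot: [0.992, 0.129, -0.0, -0.001]
ft_force: [0.4, 0.0, -0.6]
opening: 1.003
gripper_force: 0.0
```

>>> {"method": "send_rows", "body": {
  "increments": [
    [100,[0,0,-3],[0,0,0]],
    [100,[0,0,-3],[0,0,0]],
    [100,[0,0,-3],[0,0,0]],
    [100,[0,0,-1],[0,0,0]],
    [100,[0,0,0],[0,0,0]]
  ]
}}

```text
time_s: 1.1
tool_pos: [0.1665, -0.6288, 0.3799]
tool_rot: [0.992, 0.129, 0.0, 0.001]
ft_force: [-0.8, 0.1, -0.0]
opening: 0.997
gripper_force: 0.0
```

>>> {"method": "send_rows", "body": {
  "increments": [
    [100,[3.9,-0.3,0],[0,0,-0.0713]],
    [100,[3.9,-0.3,0],[0,0,-0.0713]],
    [100,[3.9,-0.3,0],[0,0,-0.0713]],
    [100,[3.9,-0.3,0],[0,0,-0.0713]],
    [100,[3.9,-0.3,0],[0,0,-0.0713]]
  ]
}}

```text
time_s: 1.6
tool_pos: [0.34, -0.5372, 0.376]
tool_rot: [0.953, 0.304, -0.001, -0.003]
ft_force: [1.1, 0.4, -1.0]
opening: 0.999
gripper_force: 0.0
```

>>> {"method": "send_rows", "body": {
  "increments": [
    [100,[3.9,-0.9,0],[0,0,-0.0713]],
    [100,[3.9,-0.9,0],[0,0,-0.0713]],
    [100,[3.9,-0.9,0],[0,0,-0.0713]],
    [100,[3.9,-0.9,0],[0,0,-0.0713]],
    [100,[3.9,-0.9,0],[0,0,-0.0713]]
  ]
}}

```text
time_s: 2.1
tool_pos: [0.4493, -0.3707, 0.3763]
tool_rot: [0.883, 0.469, -0.001, -0.002]
ft_force: [1.0, 0.6, 0.3]
opening: 0.999
gripper_force: 0.0
```

>>> {"method": "send_rows", "body": {
  "increments": [
    [100,[3.9,-0.9,0],[0,0,-0.0713]],
    [100,[3.9,-0.9,0],[0,0,-0.0713]],
    [100,[3.9,-0.9,0],[0,0,-0.0713]],
    [100,[3.9,-0.9,0],[0,0,-0.0713]],
    [100,[3.9,-0.9,0],[0,0,-0.0713]]
  ]
}}

```text
time_s: 2.6
tool_pos: [0.4937, -0.177, 0.3766]
tool_rot: [0.786, 0.618, -0.001, -0.002]
ft_force: [0.7, 0.7, -0.8]
opening: 1.001
gripper_force: 0.0
```

>>> {"method": "send_rows", "body": {
  "increments": [
    [100,[3.5,-0.9,0],[0,0,-0.0713]],
    [100,[3.5,-0.9,0],[0,0,-0.0713]],
    [100,[3.5,-0.9,0],[0,0,-0.0713]],
    [100,[3.5,-0.9,0],[0,0,-0.0713]],
    [100,[3.5,-0.9,0],[0,0,-0.0713]]
  ]
}}

```text
time_s: 3.1
tool_pos: [0.4658, 0.0001, 0.3768]
tool_rot: [0.664, 0.747, -0.001, -0.002]
ft_force: [0.4, -0.5, -0.9]
opening: 1.002
gripper_force: 0.0
```

```bash
cat > d.py <<'E'
import sys
from h import *
from scipy.spatial.transform import Rotation as Ro
# args: target x y z, tool-y angle deg -> remaining shift in tool axes (cm) and turn about tool z
s=env.read_state(); R=Ro.from_quat(s["tool_rot"]).as_matrix(); t=np.array(list(map(float,sys.argv[1:4])))
ya=np.degrees(np.arctan2(R[1,1],R[0,1])); w=(float(sys.argv[4])-ya+180)%360-180
print("t",s["time_s"],"pos",np.round(s["tool_pos"],4),"yang",round(ya,2),"tilt",R[:,2].round(3),"shift cm",(R.T@(t-s["tool_pos"])*100).round(2),"turn z",round(-np.radians(w),4),"f",np.round(s["ft_force"],1),"q7",np.round(s["qpos"],2))
E
python3 d.py .461 .0393 .012 6.5
```

```text
t 3.1 pos [4.658e-01 1.000e-04 3.768e-01] yang 6.74 tilt [-0.004  0.    -1.   ] shift cm [ 3.93  0.14 36.48] turn z 0.0041 f [ 0.4 -0.5 -0.9] q7 [ 0.36  0.21 -0.53  1.54  0.11  1.42 -0.05]
```

>>> {"method": "send_rows", "body": {
  "increments": [
    [60,[2,0.1,0],[0,0,0.004]],
    [60,[1.9,0,2],[0,0,0]],
    [60,[0,0,4],[0,0,0]],
    [60,[0,0,4],[0,0,0]],
    [60,[0,0,4],[0,0,0]]
  ]
}}

```text
time_s: 3.6
tool_pos: [0.462, 0.0374, 0.236]
tool_rot: [0.667, 0.745, -0.001, -0.001]
ft_force: [0.8, -0.1, -0.5]
opening: 0.626
gripper_force: 0.0
```

>>> {"method": "send_rows", "body": {
  "increments": [
    [60,[0,0,4],[0,0,0]],
    [60,[0,0,4],[0,0,0]],
    [60,[0,0,4],[0,0,0]],
    [60,[0,0,2],[0,0,0]],
    [60,[0,0,0],[0,0,0]]
  ]
}}

```text
time_s: 4.1
tool_pos: [0.4593, 0.0369, 0.0952]
tool_rot: [0.667, 0.745, -0.004, -0.004]
ft_force: [0.3, -0.2, 0.2]
opening: 0.6
gripper_force: 0.0
```

```bash
python3 d.py .461 .0393 .012 6.5; python3 - <<'E'
from h import *
a=[]
for n,b in(("scene",(300,170,430,300)),("top",(250,200,420,320))):
    p,d=get_image(n); x0,y0,x1,y1=b; a.append(cv2.resize(p[y0:y1,x0:x1,::-1],(400,400),interpolation=cv2.INTER_CUBIC))
cv2.imwrite("pics/a1.png",np.hstack(a))
E
```

```text
t 4.1 pos [0.4593 0.0369 0.0952] yang 6.36 tilt [-0.011 -0.001 -1.   ] shift cm [0.21 0.29 8.32] turn z -0.0024 f [ 0.3 -0.2  0.2] q7 [ 0.2   0.49 -0.46  2.03  0.32  0.7  -0.36]
```

View pics/a1.png

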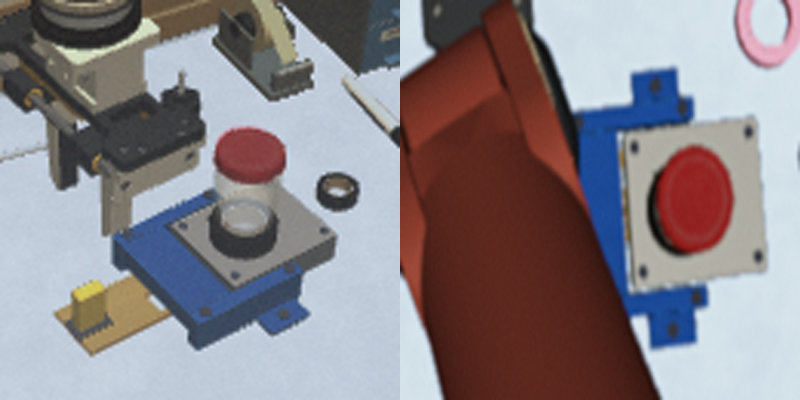

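The scene crop shows the open fingers straddling the line of the tab, high over the plate and clear of the stack. I'll descend now.

>>> {"method": "send_rows", "body": {
  "increments": [
    [60,[0.2,0.3,1],[-0.01,0,-0.002]],
    [60,[0,0,2],[0,0,0]],
    [60,[0,0,2],[0,0,0]],
    [60,[0,0,2],[0,0,0]],
    [60,[0,0,0.5],[0,0,0]]
  ]
}}

```text
time_s: 4.7
tool_pos: [0.4672, 0.0399, 0.0239]
tool_rot: [0.666, 0.746, 0.003, 0.003]
ft_force: [-0.9, 0.0, 0.0]
opening: 0.6
gripper_force: 0.0
```

```bash
python3 d.py .461 .0393 .013 6.5; python3 - <<'E'
from h import *
p,d=get_image("scene"); cv2.imwrite("pics/a2.png",cv2.resize(p[190:300,290:420,::-1],None,fx=5,fy=5,interpolation=cv2.INTER_CUBIC))
E
```

```text
t 4.7 pos [0.4672 0.0399 0.0239] yang 6.42 tilt [ 0.009  0.001 -1.   ] shift cm [ 0.01 -0.63  1.09] turn z -0.0014 f [-0.9  0.   0. ] q7 [ 0.12  0.6  -0.36  2.1   0.43  0.5  -0.46]
```

View pics/a2.png

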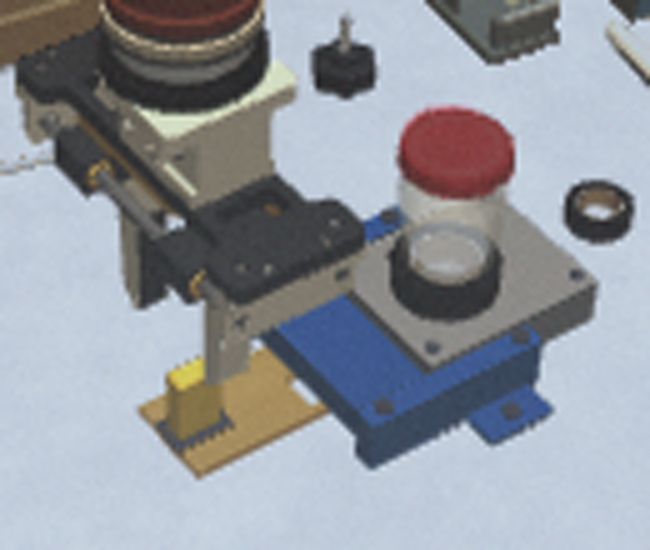

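>>> {"method": "send_rows", "body": {
  "increments": [
    [60,[0,0,0],[0,0,0]],
    [60,[0,0,0],[0,0,0]]
  ]
}}

```text
time_s: 4.95
tool_pos: [0.4684, 0.0402, 0.0254]
tool_rot: [0.666, 0.746, 0.005, 0.004]
ft_force: [0.3, 0.1, 0.6]
opening: 0.603
gripper_force: 0.0
```

```bash
python3 d.py .461 .0393 .013 6.5; python3 - <<'E'
from h import *
from scipy.spatial.transform import Rotation as Ro
s=env.read_state(); R=Ro.from_quat(s["tool_rot"]).as_matrix(); o=np.array(s["tool_pos"]); c=camera_info("scene")
h=.093*s["opening"]/2
P=np.array([o,o+R[:,1]*h,o-R[:,1]*h,[.461,.0393,.046],[.461,.0393,.005]])
q=cv2.projectPoints(P,np.array(c["rvec"]),np.array(c["tvec"]),np.array(c["mtx"]),None)[0][:,0]
print(((q-[290,190])*5).round()) # in crop pixels
p,d=get_image("scene"); C=cloud("scene",d); hs=cv2.cvtColor(p,cv2.COLOR_RGB2HSV); m=(hs[...,0]>24)&(hs[...,0]<35)&(hs[...,1]>150)&(hs[...,2]>150); m[:,:290]=0;m[:,400:]=0;m[:190]=0;m[300:]=0
Q=C[m]; t=Q[Q[:,2]>.04]; print(len(Q),Q.min(0).round(3),Q.max(0).round(3),"top",t.mean(0).round(4))
E
```

```text
t 4.95 pos [0.4684 0.0402 0.0254] yang 6.41 tilt [ 0.013  0.002 -1.   ] shift cm [-0.   -0.76  1.23] turn z -0.0015 f [0.3 0.1 0.6] q7 [ 0.12  0.6  -0.36  2.1   0.43  0.5  -0.46]
[[180. 385.]
 [150. 351.]
 [211. 419.]
 [188. 365.]
 [189. 422.]]
1 [0.464 0.034 0.04 ] [0.464 0.034 0.04 ] top [0.4645 0.0337 0.0401]
```

```bash
python3 - <<'E'
from h import *
p,d=get_image("scene"); C=cloud("scene",d)
a=cv2.resize(p[190:300,290:420,::-1],None,fx=5,fy=5,interpolation=cv2.INTER_CUBIC); cv2.imwrite("pics/a3.png",a)
for u in(325,327,329): print(u,[(v,C[v,u].round(3).tolist()) for v in range(262,276,2)])
for u in(332,334,336,338): print(u,[(v,C[v,u].round(3).tolist()) for v in range(254,274,2)])
E
```

```text
325 [(262, [0.509, 0.023, -0.002]), (264, [0.462, 0.046, 0.045]), (266, [0.461, 0.047, 0.039]), (268, [0.454, 0.05, 0.04]), (270, [0.453, 0.051, 0.034]), (272, [0.455, 0.05, 0.025]), (274, [0.453, 0.051, 0.02])]
327 [(262, [0.508, 0.018, -0.004]), (264, [0.462, 0.041, 0.042]), (266, [0.455, 0.044, 0.043]), (268, [0.451, 0.046, 0.04]), (270, [0.454, 0.045, 0.03]), (272, [0.451, 0.046, 0.027]), (274, [0.452, 0.046, 0.018])]
329 [(262, [0.463, 0.034, 0.045]), (264, [0.458, 0.037, 0.044]), (266, [0.454, 0.039, 0.041]), (268, [0.453, 0.04, 0.036]), (270, [0.454, 0.039, 0.027]), (272, [0.452, 0.04, 0.023]), (274, [0.451, 0.041, 0.017])]
332 [(254, [0.427, 0.044, 0.109]), (256, [0.429, 0.044, 0.101]), (258, [0.427, 0.045, 0.096]), (260, [0.43, 0.043, 0.087]), (262, [0.427, 0.045, 0.083]), (264, [0.426, 0.045, 0.077]), (266, [0.429, 0.044, 0.067]), (268, [0.452, 0.032, 0.032]), (270, [0.454, 0.031, 0.024]), (272, [0.451, 0.032, 0.02])]
334 [(254, [0.377, 0.066, 0.163]), (256, [0.377, 0.066, 0.157]), (258, [0.377, 0.066, 0.151]), (260, [0.423, 0.042, 0.092]), (262, [0.422, 0.042, 0.086]), (264, [0.424, 0.041, 0.077]), (266, [0.482, 0.011, 0.002]), (268, [0.475, 0.014, 0.002]), (270, [0.468, 0.018, 0.004]), (272, [0.458, 0.023, 0.008])]
336 [(254, [0.379, 0.06, 0.159]), (256, [0.376, 0.062, 0.157]), (258, [0.376, 0.061, 0.15]), (260, [0.424, 0.035, 0.088]), (262, [0.426, 0.034, 0.079]), (264, [0.424, 0.036, 0.075]), (266, [0.477, 0.007, 0.005]), (268, [0.472, 0.01, 0.003]), (270, [0.465, 0.014, 0.004]), (272, [0.46, 0.016, 0.003])]
338 [(254, [0.378, 0.056, 0.158]), (256, [0.376, 0.056, 0.154]), (258, [0.425, 0.03, 0.092]), (260, [0.426, 0.029, 0.083]), (262, [0.426, 0.029, 0.077]), (264, [0.482, -0.001, 0.004]), (266, [0.478, 0.001, 0.001]), (268, [0.469, 0.006, 0.004]), (270, [0.466, 0.007, -0.0]), (272, [0.456, 0.013, 0.006])]
```

View pics/a3.png

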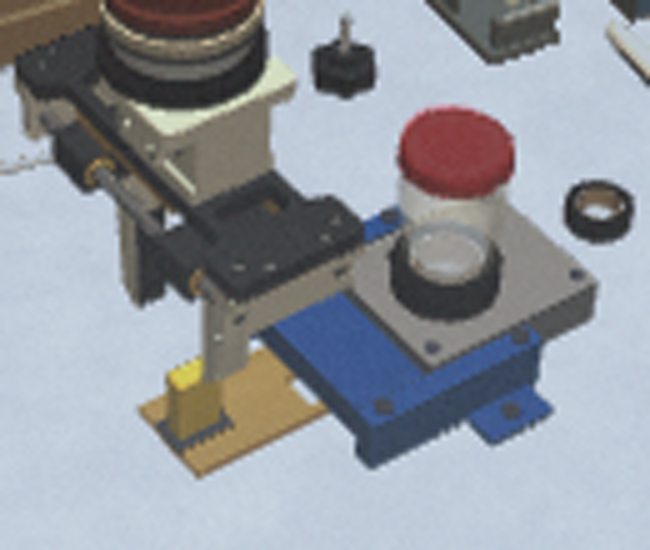

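The two crops agree, but they show the fingertips at z≈0.07 by depth while the state says 0.025. Descending to a reported 0.013 is safe either way, so I'll go there and check again.

>>> {"method": "send_rows", "body": {
  "increments": [
    [60,[0,-0.7,0],[0.013,0,0]],
    [60,[0,0,0.6],[0,0,0]],
    [60,[0,0,0.6],[0,0,0]],
    [60,[0,0,0],[0,0,0]],
    [60,[0,0,0],[0,0,0]]
  ]
}}

```text
time_s: 5.55
tool_pos: [0.4602, 0.0392, 0.0118]
tool_rot: [0.666, 0.746, -0.001, -0.001]
ft_force: [-0.2, 0.8, -0.6]
opening: 0.602
gripper_force: 0.0
```

```bash
python3 d.py .461 .0393 .013 6.5; python3 - <<'E'
from h import *
p,d=get_image("scene"); C=cloud("scene",d)
a=cv2.resize(p[190:300,290:420,::-1],None,fx=5,fy=5,interpolation=cv2.INTER_CUBIC); cv2.imwrite("pics/a4.png",a)
for u in(330,332,334,336): print(u,[(v,C[v,u].round(3).tolist()) for v in range(262,278,2)])
E
```

```text
t 5.55 pos [0.4602 0.0392 0.0118] yang 6.43 tilt [-0.004 -0.    -1.   ] shift cm [ 0.    0.08 -0.12] turn z -0.0013 f [-0.2  0.8 -0.6] q7 [ 0.11  0.62 -0.35  2.11  0.45  0.48 -0.47]
330 [(262, [0.461, 0.033, 0.046]), (264, [0.456, 0.035, 0.044]), (266, [0.453, 0.037, 0.041]), (268, [0.452, 0.037, 0.035]), (270, [0.452, 0.037, 0.028]), (272, [0.454, 0.037, 0.019]), (274, [0.453, 0.037, 0.013]), (276, [0.452, 0.037, 0.006])]
332 [(262, [0.427, 0.045, 0.083]), (264, [0.427, 0.045, 0.076]), (266, [0.426, 0.045, 0.071]), (268, [0.426, 0.046, 0.064]), (270, [0.429, 0.044, 0.054]), (272, [0.454, 0.031, 0.016]), (274, [0.453, 0.031, 0.01]), (276, [0.451, 0.033, 0.005])]
334 [(262, [0.421, 0.043, 0.088]), (264, [0.418, 0.044, 0.084]), (266, [0.421, 0.043, 0.074]), (268, [0.42, 0.043, 0.069]), (270, [0.419, 0.044, 0.063]), (272, [0.458, 0.023, 0.008]), (274, [0.453, 0.026, 0.007]), (276, [0.451, 0.027, 0.002])]
336 [(262, [0.369, 0.065, 0.146]), (264, [0.371, 0.064, 0.137]), (266, [0.416, 0.04, 0.077]), (268, [0.416, 0.04, 0.071]), (270, [0.415, 0.04, 0.065]), (272, [0.46, 0.016, 0.003]), (274, [0.45, 0.021, 0.007]), (276, [0.447, 0.023, 0.004])]
```

View pics/a4.png

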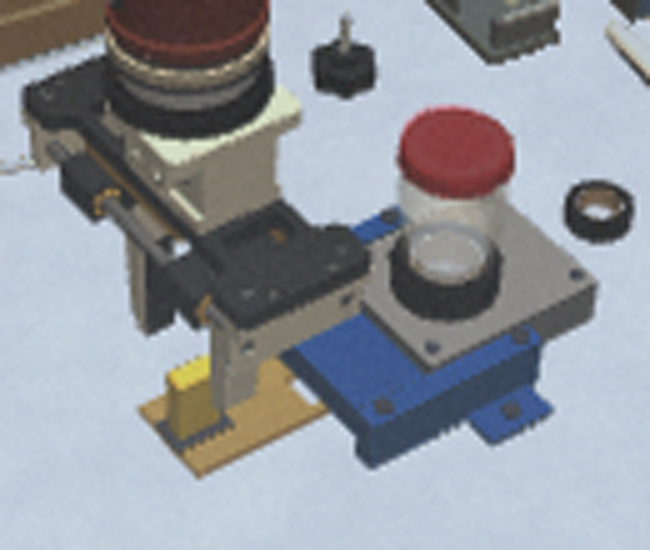

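Fingertips still look about 45 mm higher than reported. I'll try closing here: if the fingers are really above the tab they will shut without touching it, otherwise they will stop on it.

>>> {"method": "send_rows", "body": {
  "increments": [
    [40,[0,0.05,0],[0,0,0]],
    [30,[0,0,0],[0,0,0]],
    [20,[0,0,0],[0,0,0]],
    [10,[0,0,0],[0,0,0]],
    [5,[0,0,0],[0,0,0]]
  ]
}}

```text
time_s: 6.1
tool_pos: [0.461, 0.0392, 0.0122]
tool_rot: [0.666, 0.746, -0.001, -0.001]
ft_force: [-0.0, -0.6, -0.1]
opening: 0.217
gripper_force: 0.0
```

>>> {"method": "send_rows", "body": {
  "increments": [
    [5,[0,0,0],[0,0,0]],
    [0,[0,0,0],[0,0,0]],
    [0,[0,0,0],[0,0,0]],
    [0,[0,0,0],[0,0,0]]
  ]
}}

```text
time_s: 6.5
tool_pos: [0.4609, 0.0393, 0.0121]
tool_rot: [0.666, 0.746, -0.001, -0.001]
ft_force: [-0.0, 0.0, 0.5]
opening: 0.005
gripper_force: 0.0
```

```bash
python3 d.py .461 .0393 .013 6.5; python3 - <<'E'
from h import *
p,d=get_image("scene"); C=cloud("scene",d)
a=cv2.resize(p[190:300,290:420,::-1],None,fx=5,fy=5,interpolation=cv2.INTER_CUBIC); cv2.imwrite("pics/a5.png",a)
E
```

```text
t 6.5 pos [0.4609 0.0393 0.0121] yang 6.42 tilt [-0.003 -0.    -1.   ] shift cm [ 0.    0.01 -0.09] turn z -0.0014 f [-0.   0.   0.5] q7 [ 0.11  0.62 -0.35  2.11  0.45  0.48 -0.47]
```

View pics/a5.png

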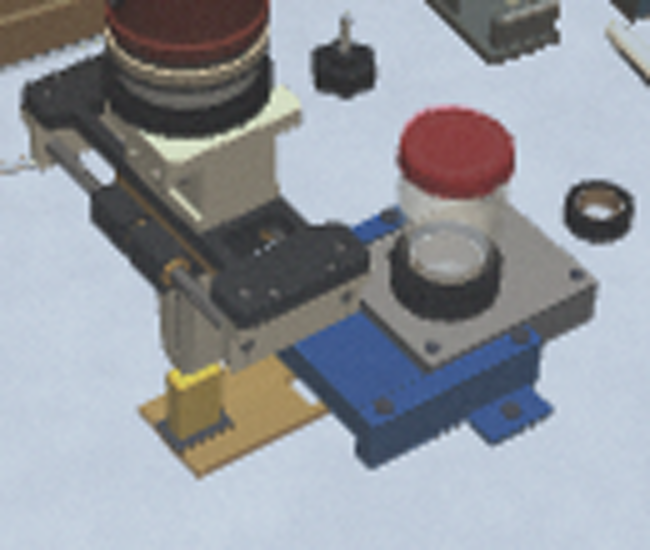

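Fingers are shut directly above the tab without touching it. So the lateral position is right, but the reported z is about 43 mm lower than the real fingertips. I'll reopen and go down in stages, watching force and picture.

>>> {"method": "send_rows", "body": {
  "increments": [
    [60,[0,0,0],[0,0,0]],
    [60,[0,0,0],[0,0,0]],
    [60,[0,0,0],[0,0,0]],
    [60,[0,0,0],[0,0,0]],
    [60,[0,0,0],[0,0,0]]
  ]
}}

```text
time_s: 7.05
tool_pos: [0.4609, 0.0393, 0.0121]
tool_rot: [0.666, 0.746, -0.001, -0.001]
ft_force: [-0.1, 0.2, -0.2]
opening: 0.385
gripper_force: 0.0
```

>>> {"method": "send_rows", "body": {
  "increments": [
    [60,[0,0,1],[0,0,0]],
    [60,[0,0,1],[0,0,0]],
    [60,[0,0,1],[0,0,0]],
    [60,[0,0,0],[0,0,0]],
    [60,[0,0,0],[0,0,0]]
  ]
}}

```text
time_s: 7.55
tool_pos: [0.4604, 0.0393, -0.0184]
tool_rot: [0.666, 0.746, -0.002, -0.001]
ft_force: [0.3, -0.4, -0.4]
opening: 0.601
gripper_force: 0.0
```

```bash
python3 d.py .461 .0393 -.031 6.5; python3 - <<'E'
from h import *
p,d=get_image("scene"); C=cloud("scene",d)
for u in(330,332,334,336): print(u,[(v,C[v,u].round(3).tolist()) for v in range(268,290,2)])
m=(C[...,0]>.39)&(C[...,0]<.435)&(C[...,1]>.02)&(C[...,1]<.06)&(C[...,2]>.008)&(C[...,2]<.1); print(np.percentile(C[m][:,2],[0,2,5,10]).round(4))
E
```

```text
t 7.55 pos [ 0.4604  0.0393 -0.0184] yang 6.44 tilt [-0.004 -0.    -1.   ] shift cm [-0.01  0.07  1.26] turn z -0.001 f [ 0.3 -0.4 -0.4] q7 [ 0.07  0.68 -0.3   2.13  0.49  0.4  -0.51]
330 [(268, [0.454, 0.036, 0.033]), (270, [0.452, 0.037, 0.028]), (272, [0.453, 0.037, 0.02]), (274, [0.454, 0.036, 0.011]), (276, [0.453, 0.037, 0.006]), (278, [0.449, 0.039, 0.003]), (280, [-0.267, 0.404, 0.886]), (282, [0.438, 0.045, 0.002]), (284, [0.431, 0.049, 0.003]), (286, [0.429, 0.05, -0.001]), (288, [0.422, 0.053, -0.0])]
332 [(268, [0.428, 0.044, 0.062]), (270, [0.429, 0.044, 0.053]), (272, [0.427, 0.045, 0.049]), (274, [0.427, 0.045, 0.042]), (276, [0.428, 0.044, 0.033]), (278, [0.427, 0.045, 0.027]), (280, [0.443, 0.037, 0.0]), (282, [0.437, 0.04, 0.001]), (284, [0.434, 0.041, -0.004]), (286, [0.424, 0.047, 0.002]), (288, [0.42, 0.048, -0.001])]
334 [(268, [0.379, 0.065, 0.117]), (270, [0.419, 0.043, 0.062]), (272, [0.421, 0.043, 0.053]), (274, [0.421, 0.043, 0.046]), (276, [0.418, 0.044, 0.042]), (278, [0.418, 0.044, 0.035]), (280, [0.42, 0.043, 0.026]), (282, [0.431, 0.037, 0.005]), (284, [0.433, 0.036, -0.005]), (286, [0.423, 0.042, -0.0]), (288, [0.418, 0.044, -0.001])]
336 [(268, [0.373, 0.063, 0.122]), (270, [0.372, 0.063, 0.116]), (272, [0.371, 0.064, 0.111]), (274, [0.414, 0.041, 0.051]), (276, [0.415, 0.04, 0.044]), (278, [0.415, 0.04, 0.036]), (280, [0.436, 0.029, 0.003]), (282, [0.435, 0.029, -0.004]), (284, [0.426, 0.034, 0.0]), (286, [0.42, 0.038, 0.001]), (288, [0.419, 0.038, -0.005])]
[0.0205 0.0239 0.028  0.0301]
```

>>> {"method": "send_rows", "body": {
  "increments": [
    [60,[0,0.05,0.5],[0,0,0]],
    [60,[0,0,0.4],[0,0,0]],
    [60,[0,0,0.2],[0,0,0]],
    [30,[0,0,0],[0,0,0]],
    [30,[0,0,0],[0,0,0]]
  ]
}}

```text
time_s: 8.1
tool_pos: [0.4613, 0.0393, -0.0289]
tool_rot: [0.666, 0.746, -0.001, -0.001]
ft_force: [-0.2, -0.4, 0.9]
opening: 0.475
gripper_force: 0.0
```

>>> {"method": "send_rows", "body": {
  "increments": [
    [20,[0,0,0],[0,0,0]],
    [10,[0,0,0],[0,0,0]],
    [0,[0,0,0],[0,0,0]],
    [0,[0,0,0],[0,0,0]],
    [0,[0,0,0],[0,0,0]]
  ]
}}

```text
time_s: 8.6
tool_pos: [0.4612, 0.0393, -0.0288]
tool_rot: [0.667, 0.745, -0.001, -0.001]
ft_force: [-0.5, 0.3, 2.0]
opening: 0.15
gripper_force: 30.0
```

>>> {"method": "send_rows", "body": {
  "increments": [
    [0,[0,0,0],[0,0,0]],
    [0,[0,0,0],[0,0,0]]
  ]
}}

```text
time_s: 8.8
tool_pos: [0.4612, 0.0393, -0.0288]
tool_rot: [0.666, 0.746, -0.001, -0.001]
ft_force: [-1.1, -0.6, 3.1]
opening: 0.147
gripper_force: 30.0
```

Tab gripped: 14 mm opening at 30 N, as it should be. Now the gentle draw.

>>> {"method": "send_rows", "body": {
  "increments": [
    [0,[0.1,0,0],[0,0,0]],
    [0,[0.1,0,0],[0,0,0]],
    [0,[0,0,0],[0,0,0]]
  ]
}}

```text
time_s: 9.1
tool_pos: [0.4612, 0.0394, -0.0288]
tool_rot: [0.667, 0.745, -0.002, -0.0]
ft_force: [-0.1, -5.2, 3.4]
opening: 0.149
gripper_force: 30.0
```

>>> {"method": "send_rows", "body": {
  "increments": [
    [0,[0.1,0,0],[0,0,0]],
    [0,[0.1,0,0],[0,0,0]],
    [0,[0,0,0],[0,0,0]]
  ]
}}

```text
time_s: 9.4
tool_pos: [0.4612, 0.0412, -0.0288]
tool_rot: [0.667, 0.745, -0.002, -0.0]
ft_force: [0.3, -5.5, 3.3]
opening: 0.148
gripper_force: 30.0
```

>>> {"method": "send_rows", "body": {
  "increments": [
    [0,[0.1,0,0],[0,0,0]],
    [0,[0.1,0,0],[0,0,0]],
    [0,[0.1,0,0],[0,0,0]],
    [0,[0.1,0,0],[0,0,0]]
  ]
}}

```text
time_s: 9.8
tool_pos: [0.4609, 0.0432, -0.0288]
tool_rot: [0.668, 0.744, -0.003, 0.001]
ft_force: [1.6, -9.9, 4.2]
opening: 0.153
gripper_force: 30.0
```

>>> {"method": "send_rows", "body": {
  "increments": [
    [0,[0.1,0,0],[0,0,0]],
    [0,[0.1,0,0],[0,0,0]],
    [0,[0.1,0,0],[0,0,0]]
  ]
}}

```text
time_s: 10.1
tool_pos: [0.4608, 0.0441, -0.0288]
tool_rot: [0.668, 0.744, -0.004, 0.001]
ft_force: [1.1, -12.2, 3.1]
opening: 0.148
gripper_force: 30.0
```

>>> {"method": "send_rows", "body": {
  "increments": [
    [0,[0,0,0],[0,0,0]],
    [0,[0,0,0],[0,0,0]]
  ]
}}

```text
time_s: 10.3
tool_pos: [0.4608, 0.0445, -0.0288]
tool_rot: [0.668, 0.744, -0.004, 0.001]
ft_force: [1.5, -11.2, 2.7]
opening: 0.15
gripper_force: 30.0
```

>>> {"method": "send_rows", "body": {
  "increments": [
    [0,[0.1,0,0],[0,0,0]],
    [0,[0,0,0],[0,0,0]]
  ]
}}

```text
time_s: 10.5
tool_pos: [0.4606, 0.0456, -0.0288]
tool_rot: [0.668, 0.744, -0.004, 0.001]
ft_force: [1.7, -11.8, 3.9]
opening: 0.15
gripper_force: 30.0
```

>>> {"method": "send_rows", "body": {
  "increments": [
    [0,[0.1,0,0],[0,0,0]],
    [0,[0.1,0,0],[0,0,0]],
    [0,[0,0,0],[0,0,0]]
  ]
}}

```text
time_s: 10.8
tool_pos: [0.4604, 0.0472, -0.0288]
tool_rot: [0.668, 0.744, -0.004, 0.001]
ft_force: [1.1, -11.5, 3.1]
opening: 0.146
gripper_force: 30.0
```

>>> {"method": "send_rows", "body": {
  "increments": [
    [0,[0.1,0,0],[0,0,0]],
    [0,[0.1,0,0],[0,0,0]],
    [0,[0,0,0],[0,0,0]]
  ]
}}

```text
time_s: 11.1
tool_pos: [0.4603, 0.0477, -0.0288]
tool_rot: [0.669, 0.743, -0.005, 0.002]
ft_force: [1.4, -13.5, 3.8]
opening: 0.147
gripper_force: 30.0
```

>>> {"method": "send_rows", "body": {
  "increments": [
    [0,[0.1,0,0],[0,0,0]],
    [0,[0,0,0],[0,0,0]]
  ]
}}

```text
time_s: 11.3
tool_pos: [0.4603, 0.0477, -0.0288]
tool_rot: [0.669, 0.743, -0.005, 0.002]
ft_force: [0.8, -15.0, 3.5]
opening: 0.148
gripper_force: 30.0
```

The plate has caught after about 8.4 mm of travel: force is up with no motion. I'll relieve the pull before shifting it.

>>> {"method": "send_rows", "body": {
  "increments": [
    [0,[-0.3,0,0],[0,0,0]],
    [0,[-0.3,0,0],[0,0,0]],
    [0,[-0.3,0,0],[0,0,0]],
    [0,[0,0,0],[0,0,0]]
  ]
}}

```text
time_s: 11.7
tool_pos: [0.4602, 0.0481, -0.0288]
tool_rot: [0.666, 0.746, -0.001, -0.001]
ft_force: [-1.2, 0.3, 3.1]
opening: 0.149
gripper_force: 30.0
```

```bash
python3 d.py .461 .0393 -.029 6.5
```

```text
t 11.7 pos [ 0.4602  0.0481 -0.0288] yang 6.46 tilt [-0.003  0.001 -1.   ] shift cm [-0.89 -0.02  0.02] turn z -0.0008 f [-1.2  0.3  3.1] q7 [ 0.04  0.7  -0.28  2.14  0.5   0.37 -0.53]
```

Force is back to zero. Shifting toward the robot (-tool y), with a slight backward offset so the pin doesn't rub.

>>> {"method": "send_rows", "body": {
  "increments": [
    [0,[-0.1,-0.1,0],[0,0,0]],
    [0,[-0.1,-0.1,0],[0,0,0]],
    [0,[0,-0.1,0],[0,0,0]],
    [0,[0,-0.1,0],[0,0,0]]
  ]
}}

```text
time_s: 12.1
tool_pos: [0.4579, 0.0469, -0.0287]
tool_rot: [0.665, 0.747, 0.001, -0.001]
ft_force: [1.4, 4.7, 2.1]
opening: 0.145
gripper_force: 30.0
```

>>> {"method": "send_rows", "body": {
  "increments": [
    [0,[0,-0.1,0],[0,0,0]],
    [0,[0,-0.1,0],[0,0,0]],
    [0,[0,0,0],[0,0,0]]
  ]
}}

```text
time_s: 12.4
tool_pos: [0.4556, 0.0448, -0.0288]
tool_rot: [0.666, 0.746, -0.0, -0.001]
ft_force: [1.9, 3.8, -0.5]
opening: 0.149
gripper_force: 30.1
```

```bash
python3 d.py .4602 .0481 -.029 6.5
```

```text
t 12.4 pos [ 0.4556  0.0448 -0.0288] yang 6.48 tilt [-0.001  0.    -1.   ] shift cm [0.28 0.5  0.02] turn z -0.0004 f [ 1.9  3.8 -0.5] q7 [ 0.04  0.69 -0.27  2.15  0.5   0.36 -0.53]
```

>>> {"method": "send_rows", "body": {
  "increments": [
    [0,[0.2,-0.1,0],[0,0,0]],
    [0,[0.1,-0.1,0],[0,0,0]],
    [0,[0,-0.1,0],[0,0,0]],
    [0,[0,0,0],[0,0,0]]
  ]
}}

```text
time_s: 12.8
tool_pos: [0.4521, 0.0454, -0.0288]
tool_rot: [0.667, 0.745, -0.001, 0.0]
ft_force: [4.2, -2.3, -1.2]
opening: 0.148
gripper_force: 30.3
```

```bash
python3 d.py .4602 .0481 -.029 6.5
```

```text
t 12.8 pos [ 0.4521  0.0454 -0.0288] yang 6.34 tilt [-0.002 -0.002 -1.   ] shift cm [0.17 0.83 0.01] turn z -0.0028 f [ 4.2 -2.3 -1.2] q7 [ 0.03  0.69 -0.26  2.16  0.5   0.35 -0.54]
```

>>> {"method": "send_rows", "body": {
  "increments": [
    [0,[0,-0.1,0],[0,0,0]],
    [0,[0,-0.1,0],[0,0,0]],
    [0,[0,-0.1,0],[0,0,0]],
    [0,[0,-0.1,0],[0,0,0]],
    [0,[0,0,0],[0,0,0]]
  ]
}}

```text
time_s: 13.3
tool_pos: [0.4477, 0.0459, -0.0288]
tool_rot: [0.666, 0.746, -0.001, -0.0]
ft_force: [4.8, -1.9, -2.1]
opening: 0.15
gripper_force: 30.6
```

```bash
python3 d.py .4602 .0481 -.029 6.5
```

```text
t 13.3 pos [ 0.4477  0.0459 -0.0288] yang 6.42 tilt [-0.002 -0.001 -1.   ] shift cm [0.08 1.26 0.01] turn z -0.0014 f [ 4.8 -1.9 -2.1] q7 [ 0.02  0.69 -0.26  2.17  0.5   0.34 -0.54]
```

>>> {"method": "send_rows", "body": {
  "increments": [
    [0,[-0.1,-0.1,0],[0,0,0]],
    [0,[0,-0.1,0],[0,0,0]],
    [0,[0,-0.1,0],[0,0,0]],
    [0,[0,0,0],[0,0,0]]
  ]
}}

```text
time_s: 13.7
tool_pos: [0.4444, 0.0458, -0.0288]
tool_rot: [0.666, 0.746, -0.001, -0.001]
ft_force: [4.1, 0.2, -1.0]
opening: 0.149
gripper_force: 30.9
```

```bash
python3 d.py .4602 .0481 -.029 6.5
```

```text
t 13.7 pos [ 0.4444  0.0458 -0.0288] yang 6.46 tilt [-0.003  0.    -1.   ] shift cm [0.06 1.59 0.01] turn z -0.0006 f [ 4.1  0.2 -1. ] q7 [ 0.02  0.68 -0.26  2.18  0.51  0.34 -0.55]
```

>>> {"method": "send_rows", "body": {
  "increments": [
    [0,[-0.1,-0.1,0],[0,0,0]],
    [0,[0,-0.1,0],[0,0,0]],
    [0,[0,0,0],[0,0,0]]
  ]
}}

```text
time_s: 14.0
tool_pos: [0.4428, 0.0454, -0.0287]
tool_rot: [0.666, 0.746, -0.0, -0.001]
ft_force: [4.2, 3.7, -0.8]
opening: 0.153
gripper_force: 31.2
```

>>> {"method": "send_rows", "body": {
  "increments": [
    [0,[0,-0.1,0],[0,0,0]],
    [0,[0,-0.1,0],[0,0,0]],
    [0,[0,0,0],[0,0,0]]
  ]
}}

```text
time_s: 14.3
tool_pos: [0.4405, 0.0451, -0.0288]
tool_rot: [0.666, 0.746, -0.001, -0.001]
ft_force: [3.0, 2.3, -1.6]
opening: 0.158
gripper_force: 31.2
```

```bash
python3 d.py .4602 .0481 -.029 6.5
```

```text
t 14.3 pos [ 0.4405  0.0451 -0.0288] yang 6.49 tilt [-0.003  0.001 -1.   ] shift cm [0.08 1.99 0.02] turn z -0.0002 f [ 3.   2.3 -1.6] q7 [ 0.02  0.68 -0.25  2.19  0.51  0.33 -0.55]
```

>>> {"method": "send_rows", "body": {
  "increments": [
    [0,[0,-0.1,0],[0,0,0]],
    [0,[0,-0.1,0],[0,0,0]],
    [0,[0,0,0],[0,0,0]]
  ]
}}

```text
time_s: 14.6
tool_pos: [0.4384, 0.0442, -0.0288]
tool_rot: [0.666, 0.746, -0.001, -0.001]
ft_force: [4.4, 2.9, -1.5]
opening: 0.154
gripper_force: 31.5
```

>>> {"method": "send_rows", "body": {
  "increments": [
    [0,[0,-0.1,0],[0,0,0]],
    [0,[0,-0.1,0],[0,0,0]],
    [0,[0,0,0],[0,0,0]]
  ]
}}

```text
time_s: 14.9
tool_pos: [0.4365, 0.0435, -0.0288]
tool_rot: [0.666, 0.746, -0.001, -0.001]
ft_force: [3.9, 3.3, -1.0]
opening: 0.155
gripper_force: 31.6
```

```bash
python3 d.py .4602 .0481 -.029 6.5
```

```text
t 14.9 pos [ 0.4365  0.0435 -0.0288] yang 6.43 tilt [-0.003 -0.    -1.   ] shift cm [0.2  2.41 0.01] turn z -0.0013 f [ 3.9  3.3 -1. ] q7 [ 0.02  0.68 -0.25  2.2   0.51  0.32 -0.55]
```

>>> {"method": "send_rows", "body": {
  "increments": [
    [0,[0.1,-0.1,0],[0,0,0]],
    [0,[0,-0.1,0],[0,0,0]],
    [0,[0,0,0],[0,0,0]]
  ]
}}

```text
time_s: 15.2
tool_pos: [0.4349, 0.0435, -0.0288]
tool_rot: [0.667, 0.745, -0.001, -0.001]
ft_force: [4.5, -0.0, -2.3]
opening: 0.153
gripper_force: 31.4
```

>>> {"method": "send_rows", "body": {
  "increments": [
    [0,[0,-0.1,0],[0,0,0]],
    [0,[0,0,0],[0,0,0]]
  ]
}}

```text
time_s: 15.4
tool_pos: [0.4348, 0.0435, -0.0287]
tool_rot: [0.667, 0.745, -0.001, -0.0]
ft_force: [6.1, 1.0, -2.2]
opening: 0.157
gripper_force: 31.5
```

```bash
python3 d.py .4602 .0481 -.029 6.5
```

```text
t 15.4 pos [ 0.4348  0.0435 -0.0287] yang 6.35 tilt [-0.001 -0.001 -1.   ] shift cm [0.18 2.58 0.02] turn z -0.0026 f [ 6.1  1.  -2.2] q7 [ 0.02  0.68 -0.24  2.21  0.51  0.31 -0.56]
```

>>> {"method": "send_rows", "body": {
  "increments": [
    [0,[0,-0.1,0],[0,0,0]],
    [0,[0,-0.1,0],[0,0,0]],
    [0,[0,0,0],[0,0,0]]
  ]
}}

```text
time_s: 15.7
tool_pos: [0.4343, 0.0435, -0.0286]
tool_rot: [0.667, 0.745, 0.001, 0.001]
ft_force: [8.0, 0.7, -3.6]
opening: 0.157
gripper_force: 31.3
```

Caught at lane B's far side: force is up to 8 N and motion has stopped, after about 26 mm. Now back 1.5 mm.

>>> {"method": "send_rows", "body": {
  "increments": [
    [0,[0,0.2,0],[0,0,0]],
    [0,[0,0.2,0],[0,0,0]],
    [0,[0,0,0],[0,0,0]]
  ]
}}

```text
time_s: 16.0
tool_pos: [0.4351, 0.0436, -0.0288]
tool_rot: [0.667, 0.745, -0.002, -0.001]
ft_force: [2.1, -1.3, 0.9]
opening: 0.16
gripper_force: 30.9
```

```bash
python3 d.py .4602 .0481 -.029 6.5
```

```text
t 16.0 pos [ 0.4351  0.0436 -0.0288] yang 6.34 tilt [-0.004 -0.001 -1.   ] shift cm [0.17 2.54 0.01] turn z -0.0027 f [ 2.1 -1.3  0.9] q7 [ 0.02  0.68 -0.25  2.2   0.51  0.32 -0.55]
```

>>> {"method": "send_rows", "body": {
  "increments": [
    [0,[0,0.15,0],[0,0,0]],
    [0,[0,0.1,0],[0,0,0]],
    [0,[0,0,0],[0,0,0]]
  ]
}}

```text
time_s: 16.3
tool_pos: [0.435, 0.0435, -0.0288]
tool_rot: [0.667, 0.745, -0.004, -0.002]
ft_force: [-1.2, -1.0, 5.3]
opening: 0.153
gripper_force: 30.9
```

```bash
python3 d.py .4602 .0481 -.029 6.5
```

```text
t 16.3 pos [ 0.435   0.0435 -0.0288] yang 6.39 tilt [-0.008 -0.003 -1.   ] shift cm [ 0.17  2.55 -0.  ] turn z -0.0019 f [-1.2 -1.   5.3] q7 [ 0.02  0.68 -0.25  2.2   0.51  0.33 -0.55]
```

>>> {"method": "send_rows", "body": {
  "increments": [
    [0,[0,0.1,-0.05],[0,0,0]],
    [0,[0,0.1,0],[0,0,0]],
    [0,[0,0,0],[0,0,0]]
  ]
}}

```text
time_s: 16.6
tool_pos: [0.4394, 0.0447, -0.0287]
tool_rot: [0.667, 0.745, -0.002, -0.002]
ft_force: [1.6, 0.4, -1.9]
opening: 0.152
gripper_force: 30.0
```

```bash
python3 d.py .4602 .0481 -.029 6.5
```

```text
t 16.6 pos [ 0.4394  0.0447 -0.0287] yang 6.34 tilt [-0.005 -0.001 -1.   ] shift cm [0.1  2.11 0.02] turn z -0.0028 f [ 1.6  0.4 -1.9] q7 [ 0.02  0.68 -0.25  2.19  0.51  0.33 -0.55]
```

>>> {"method": "send_rows", "body": {
  "increments": [
    [0,[0,-0.1,0],[0,0,0]],
    [0,[0,-0.1,0],[0,0,0]],
    [0,[0,-0.1,0],[0,0,0]],
    [0,[0,0,0],[0,0,0]]
  ]
}}

```text
time_s: 17.0
tool_pos: [0.4371, 0.0446, -0.0283]
tool_rot: [0.666, 0.746, -0.001, -0.001]
ft_force: [2.3, -0.4, -2.9]
opening: 0.152
gripper_force: 30.2
```

```bash
python3 d.py .4602 .0481 -.029 6.5
```

```text
t 17.0 pos [ 0.4371  0.0446 -0.0283] yang 6.43 tilt [-0.003 -0.    -1.   ] shift cm [0.09 2.34 0.06] turn z -0.0011 f [ 2.3 -0.4 -2.9] q7 [ 0.02  0.68 -0.25  2.2   0.51  0.32 -0.55]
```

>>> {"method": "send_rows", "body": {
  "increments": [
    [0,[0,-0.1,0],[0,0,0]],
    [0,[0,0,0],[0,0,0]]
  ]
}}

```text
time_s: 17.2
tool_pos: [0.4364, 0.0445, -0.0283]
tool_rot: [0.666, 0.746, -0.001, -0.001]
ft_force: [3.6, -0.1, -3.8]
opening: 0.152
gripper_force: 30.3
```

```bash
python3 d.py .4602 .0481 -.029 6.5
```

```text
t 17.2 pos [ 0.4364  0.0445 -0.0283] yang 6.43 tilt [-0.002 -0.    -1.   ] shift cm [0.09 2.4  0.07] turn z -0.0012 f [ 3.6 -0.1 -3.8] q7 [ 0.02  0.68 -0.25  2.2   0.51  0.32 -0.55]
```

>>> {"method": "send_rows", "body": {
  "increments": [
    [0,[0.1,0.05,0.05],[0,0,0]],
    [0,[0.1,0,0],[0,0,0]],
    [0,[0.1,0,0],[0,0,0]],
    [0,[0.1,0,0],[0,0,0]]
  ]
}}

```text
time_s: 17.6
tool_pos: [0.4365, 0.0468, -0.0288]
tool_rot: [0.667, 0.745, -0.002, -0.0]
ft_force: [4.6, -5.4, -2.4]
opening: 0.152
gripper_force: 30.2
```

```bash
python3 d.py .4602 .0481 -.029 6.5
```

```text
t 17.6 pos [ 0.4365  0.0468 -0.0288] yang 6.31 tilt [-0.003 -0.002 -1.   ] shift cm [-0.13  2.37  0.01] turn z -0.0033 f [ 4.6 -5.4 -2.4] q7 [ 0.01  0.68 -0.24  2.2   0.51  0.32 -0.56]
```

>>> {"method": "send_rows", "body": {
  "increments": [
    [0,[0.1,0,0],[0,0,0]],
    [0,[0.1,0,0],[0,0,0]],
    [0,[0,0,0],[0,0,0]]
  ]
}}

```text
time_s: 17.9
tool_pos: [0.4367, 0.0479, -0.0288]
tool_rot: [0.668, 0.745, -0.002, 0.0]
ft_force: [4.5, -5.8, -3.1]
opening: 0.15
gripper_force: 30.1
```

```bash
python3 d.py .4602 .0481 -.029 6.5
```

```text
t 17.9 pos [ 0.4367  0.0479 -0.0288] yang 6.24 tilt [-0.002 -0.003 -1.   ] shift cm [-0.24  2.33  0.01] turn z -0.0046 f [ 4.5 -5.8 -3.1] q7 [ 0.    0.68 -0.24  2.2   0.51  0.32 -0.56]
```

In the lane: 2.4 mm past the catch and only drag force. Continuing with small lateral and yaw trims.

>>> {"method": "send_rows", "body": {
  "increments": [
    [0,[0.1,-0.1,0],[0,0,-0.004]],
    [0,[0.1,0,0],[0,0,0]],
    [0,[0.1,0,0],[0,0,0]],
    [0,[0.1,0,0],[0,0,0]]
  ]
}}

```text
time_s: 18.3
tool_pos: [0.4356, 0.051, -0.0288]
tool_rot: [0.666, 0.746, -0.002, 0.001]
ft_force: [6.4, -7.4, -4.5]
opening: 0.154
gripper_force: 30.2
```

```bash
python3 d.py .4602 .0481 -.029 6.5
```

```text
t 18.3 pos [ 0.4356  0.051  -0.0288] yang 6.42 tilt [-0.002 -0.004 -1.   ] shift cm [-0.56  2.41  0.02] turn z -0.0014 f [ 6.4 -7.4 -4.5] q7 [-0.01  0.68 -0.24  2.2   0.51  0.32 -0.57]
```

>>> {"method": "send_rows", "body": {
  "increments": [
    [0,[0.1,0,0],[0,0,0]],
    [0,[0.1,0,0],[0,0,0]],
    [0,[0.1,0,0],[0,0,0]],
    [0,[0.1,0,0],[0,0,0]],
    [0,[0.1,0,0],[0,0,0]]
  ]
}}

```text
time_s: 18.8
tool_pos: [0.4349, 0.0556, -0.0288]
tool_rot: [0.666, 0.746, -0.003, 0.001]
ft_force: [4.9, -7.3, -3.5]
opening: 0.151
gripper_force: 30.2
```

```bash
python3 d.py .4602 .0481 -.029 6.5
```

```text
t 18.8 pos [ 0.4349  0.0556 -0.0288] yang 6.41 tilt [-0.002 -0.005 -1.   ] shift cm [-1.03  2.43  0.02] turn z -0.0016 f [ 4.9 -7.3 -3.5] q7 [-0.02  0.68 -0.24  2.2   0.51  0.32 -0.58]
```

>>> {"method": "send_rows", "body": {
  "increments": [
    [0,[0.16,0,0],[0,0,0]],
    [0,[0.16,0,0],[0,0,0]],
    [0,[0.16,0,0],[0,0,0]],
    [0,[0.16,0,0],[0,0,0]],
    [0,[0.16,0,0],[0,0,0]]
  ]
}}

```text
time_s: 19.3
tool_pos: [0.4337, 0.0626, -0.0288]
tool_rot: [0.667, 0.745, -0.003, 0.001]
ft_force: [6.5, -8.6, -2.4]
opening: 0.151
gripper_force: 30.3
```

```bash
python3 d.py .4602 .0481 -.029 6.5
```

```text
t 19.3 pos [ 0.4337  0.0626 -0.0288] yang 6.37 tilt [-0.003 -0.006 -1.   ] shift cm [-1.73  2.47  0.02] turn z -0.0023 f [ 6.5 -8.6 -2.4] q7 [-0.04  0.68 -0.23  2.2   0.5   0.32 -0.59]
```

>>> {"method": "send_rows", "body": {
  "increments": [
    [0,[0.16,0.05,0],[0,0,-0.002]],
    [0,[0.16,0,0],[0,0,0]],
    [0,[0.16,0,0],[0,0,0]],
    [0,[0.16,0,0],[0,0,0]],
    [0,[0.16,0,0],[0,0,0]]
  ]
}}

```text
time_s: 19.8
tool_pos: [0.433, 0.0694, -0.0288]
tool_rot: [0.666, 0.746, -0.004, 0.001]
ft_force: [6.2, -10.6, -3.2]
opening: 0.148
gripper_force: 30.1
```

```bash
python3 d.py .4602 .0481 -.029 6.5
```

```text
t 19.8 pos [ 0.433   0.0694 -0.0288] yang 6.41 tilt [-0.004 -0.008 -1.   ] shift cm [-2.42  2.47  0.02] turn z -0.0016 f [  6.2 -10.6  -3.2] q7 [-0.06  0.68 -0.23  2.2   0.5   0.32 -0.6 ]
```

>>> {"method": "send_rows", "body": {
  "increments": [
    [0,[0.16,0.05,0],[0,0,0]],
    [0,[0.16,0,0],[0,0,0]],
    [0,[0.16,0,0],[0,0,0]],
    [0,[0.16,0,0],[0,0,0]],
    [0,[0.16,0,0],[0,0,0]]
  ]
}}

```text
time_s: 20.3
tool_pos: [0.4322, 0.0758, -0.0288]
tool_rot: [0.667, 0.745, -0.005, 0.002]
ft_force: [5.7, -14.0, -0.7]
opening: 0.148
gripper_force: 30.1
```

```bash
python3 d.py .4602 .0481 -.029 6.5
```

```text
t 20.3 pos [ 0.4322  0.0758 -0.0288] yang 6.32 tilt [-0.005 -0.01  -1.   ] shift cm [-3.06  2.47  0.03] turn z -0.0031 f [  5.7 -14.   -0.7] q7 [-0.07  0.68 -0.23  2.2   0.49  0.32 -0.62]
```

>>> {"method": "send_rows", "body": {
  "increments": [
    [0,[0,0.1,0],[0,0,-0.003]],
    [0,[0,0,0],[0,0,0]],
    [0,[0,0,0],[0,0,0]]
  ]
}}

```text
time_s: 20.6
tool_pos: [0.4323, 0.0765, -0.0288]
tool_rot: [0.666, 0.746, -0.006, 0.001]
ft_force: [3.5, -10.8, -0.2]
opening: 0.152
gripper_force: 30.0
```

```bash
python3 d.py .4602 .0481 -.029 6.5
```

```text
t 20.6 pos [ 0.4323  0.0765 -0.0288] yang 6.53 tilt [-0.006 -0.01  -1.   ] shift cm [-3.14  2.45  0.03] turn z 0.0006 f [  3.5 -10.8  -0.2] q7 [-0.07  0.68 -0.23  2.2   0.49  0.33 -0.61]
```

>>> {"method": "send_rows", "body": {
  "increments": [
    [0,[0.1,0,0],[0,0,0]],
    [0,[0.1,0,0],[0,0,0]],
    [0,[0.1,0,0],[0,0,0]]
  ]
}}

```text
time_s: 20.9
tool_pos: [0.4324, 0.0788, -0.0288]
tool_rot: [0.666, 0.746, -0.006, 0.001]
ft_force: [5.5, -13.7, 0.6]
opening: 0.153
gripper_force: 30.0
```

```bash
python3 d.py .4602 .0481 -.029 6.5
```

```text
t 20.9 pos [ 0.4324  0.0788 -0.0288] yang 6.49 tilt [-0.006 -0.011 -1.   ] shift cm [-3.37  2.42  0.04] turn z -0.0002 f [  5.5 -13.7   0.6] q7 [-0.08  0.68 -0.23  2.19  0.49  0.33 -0.62]
```

>>> {"method": "send_rows", "body": {
  "increments": [
    [0,[0.12,0,0],[0,0.008,0]],
    [0,[0.12,0,0],[0,0,0]],
    [0,[0.12,0,0],[0,0,0]],
    [0,[0.12,0,0],[0,0,0]]
  ]
}}

```text
time_s: 21.3
tool_pos: [0.4319, 0.0829, -0.0288]
tool_rot: [0.666, 0.746, -0.004, -0.001]
ft_force: [5.4, -12.3, 1.2]
opening: 0.151
gripper_force: 29.9
```

```bash
python3 d.py .4602 .0481 -.029 6.5
```

```text
t 21.3 pos [ 0.4319  0.0829 -0.0288] yang 6.45 tilt [-0.007 -0.004 -1.   ] shift cm [-3.78  2.42  0.02] turn z -0.0008 f [  5.4 -12.3   1.2] q7 [-0.08  0.68 -0.24  2.19  0.49  0.33 -0.62]
```

>>> {"method": "send_rows", "body": {
  "increments": [
    [0,[0.16,0,0],[0,0.002,0]],
    [0,[0.16,0,0],[0,0,0]],
    [0,[0.16,0,0],[0,0,0]],
    [0,[0.16,0,0],[0,0,0]],
    [0,[0.16,0,0],[0,0,0]]
  ]
}}

```text
time_s: 21.8
tool_pos: [0.4309, 0.0898, -0.0288]
tool_rot: [0.667, 0.745, -0.004, -0.002]
ft_force: [6.4, -13.8, 0.5]
opening: 0.15
gripper_force: 29.9
```

```bash
python3 d.py .4602 .0481 -.029 6.5
```

```text
t 21.8 pos [ 0.4309  0.0898 -0.0288] yang 6.4 tilt [-0.007 -0.003 -1.   ] shift cm [-4.47  2.45  0.01] turn z -0.0018 f [  6.4 -13.8   0.5] q7 [-0.09  0.68 -0.24  2.19  0.48  0.33 -0.63]
```

>>> {"method": "send_rows", "body": {
  "increments": [
    [0,[0.15,0.1,0],[0,0,-0.002]],
    [0,[0.15,0,0],[0,0,0]],
    [0,[0.15,0,0],[0,0,0]],
    [0,[0.15,0,0],[0,0,0]],
    [0,[0.15,0,0],[0,0,0]]
  ]
}}

```text
time_s: 22.3
tool_pos: [0.4305, 0.1051, -0.0286]
tool_rot: [0.663, 0.749, 0.001, -0.004]
ft_force: [2.8, -4.0, 1.7]
opening: 0.149
gripper_force: 29.9
```

```bash
python3 d.py .4602 .0481 -.029 6.5
```

```text
t 22.3 pos [ 0.4305  0.1051 -0.0286] yang 6.94 tilt [-0.006  0.007 -1.   ] shift cm [-6.01  2.26 -0.02] turn z 0.0076 f [ 2.8 -4.   1.7] q7 [-0.11  0.68 -0.25  2.19  0.47  0.33 -0.64]
```

>>> {"method": "send_rows", "body": {
  "increments": [
    [0,[0,-0.15,0],[0,-0.007,0.007]],
    [0,[0.1,0,0],[0,0,0]],
    [0,[0.1,0,0],[0,0,0]],
    [0,[0.1,0,0],[0,0,0]]
  ]
}}

```text
time_s: 22.7
tool_pos: [0.4293, 0.1099, -0.0287]
tool_rot: [0.665, 0.747, 0.0, -0.002]
ft_force: [1.9, -1.9, -0.5]
opening: 0.149
gripper_force: 30.0
```

```bash
python3 d.py .4602 .0481 -.029 6.5; python3 - <<'E'
from h import *
p,d=get_image("scene"); cv2.imwrite("pics/a6.png",cv2.resize(p[170:300,270:430,::-1],None,fx=4,fy=4,interpolation=cv2.INTER_CUBIC))
E
```

```text
t 22.7 pos [ 0.4293  0.1099 -0.0287] yang 6.69 tilt [-0.003  0.003 -1.   ] shift cm [-6.5   2.35  0.  ] turn z 0.0033 f [ 1.9 -1.9 -0.5] q7 [-0.13  0.68 -0.24  2.19  0.47  0.32 -0.66]
```

View pics/a6.png

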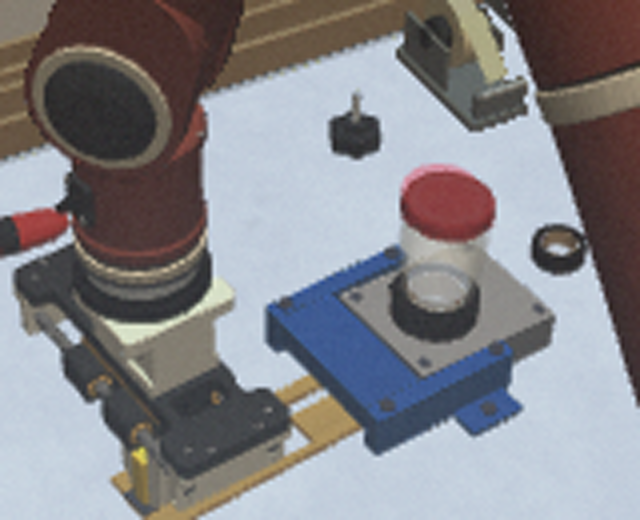

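The crop shows the stack upright on the block in its nest, with the plate about 74 mm out and its slot visible. Drag is down to 2 N.

>>> {"method": "send_rows", "body": {
  "increments": [
    [0,[0.16,-0.08,0],[0,0,0.002]],
    [0,[0.16,0,0],[0,0,0]],
    [0,[0.16,0,0],[0,0,0]],
    [0,[0.16,0,0],[0,0,0]],
    [0,[0.16,0,0],[0,0,0]]
  ]
}}

```text
time_s: 23.25
tool_pos: [0.4276, 0.1175, -0.0286]
tool_rot: [0.666, 0.746, -0.0, -0.002]
ft_force: [3.4, -2.0, -0.9]
opening: 0.15
gripper_force: 30.1
```

```bash
python3 d.py .4602 .0481 -.029 6.5
```

```text
t 23.25 pos [ 0.4276  0.1175 -0.0286] yang 6.54 tilt [-0.003  0.003 -1.   ] shift cm [-7.27  2.44  0.01] turn z 0.0008 f [ 3.4 -2.  -0.9] q7 [-0.15  0.68 -0.24  2.19  0.47  0.32 -0.67]
```

>>> {"method": "send_rows", "body": {
  "increments": [
    [0,[0.16,0,0],[0,0,0]],
    [0,[0.16,0,0],[0,0,0]],
    [0,[0.16,0,0],[0,0,0]],
    [0,[0.16,0,0],[0,0,0]],
    [0,[0.16,0,0],[0,0,0]]
  ]
}}

```text
time_s: 23.75
tool_pos: [0.4267, 0.1257, -0.0285]
tool_rot: [0.666, 0.746, 0.0, -0.002]
ft_force: [2.6, -1.5, -0.4]
opening: 0.149
gripper_force: 30.1
```

```bash
python3 d.py .4602 .0481 -.029 6.5
```

```text
t 23.75 pos [ 0.4267  0.1257 -0.0285] yang 6.55 tilt [-0.003  0.003 -1.   ] shift cm [-8.09  2.45  0.01] turn z 0.0009 f [ 2.6 -1.5 -0.4] q7 [-0.17  0.68 -0.23  2.19  0.46  0.32 -0.68]
```

>>> {"method": "send_rows", "body": {
  "increments": [
    [0,[0.2,0,0],[0,0,0]],
    [0,[0.2,0,0],[0,0,0]],
    [0,[0.2,0,0],[0,0,0]],
    [0,[0.2,0,0],[0,0,0]],
    [0,[0.2,0,0],[0,0,0]]
  ]
}}

```text
time_s: 24.25
tool_pos: [0.4244, 0.135, -0.0287]
tool_rot: [0.666, 0.746, -0.001, -0.003]
ft_force: [0.1, -0.4, -0.6]
opening: 0.154
gripper_force: 29.9
```

```bash
python3 d.py .4602 .0481 -.029 6.5
```

```text
t 24.25 pos [ 0.4244  0.135  -0.0287] yang 6.46 tilt [-0.005  0.002 -1.   ] shift cm [-9.04  2.58 -0.  ] turn z -0.0006 f [ 0.1 -0.4 -0.6] q7 [-0.2   0.68 -0.23  2.18  0.45  0.33 -0.7 ]
```

>>> {"method": "send_rows", "body": {
  "increments": [
    [0,[0.2,0,0],[0,0,0]],
    [0,[0.2,0,0],[0,0,0]],
    [0,[0.2,0,0],[0,0,0]],
    [0,[0.2,0,0],[0,0,0]]
  ]
}}

```text
time_s: 24.65
tool_pos: [0.4244, 0.1432, -0.0285]
tool_rot: [0.666, 0.746, -0.0, -0.002]
ft_force: [0.6, -0.9, 0.2]
opening: 0.147
gripper_force: 29.9
```

```bash
python3 d.py .4602 .0481 -.029 6.5
```

```text
t 24.65 pos [ 0.4244  0.1432 -0.0285] yang 6.52 tilt [-0.004  0.003 -1.   ] shift cm [-9.86  2.48  0.01] turn z 0.0003 f [ 0.6 -0.9  0.2] q7 [-0.21  0.68 -0.23  2.18  0.45  0.33 -0.71]
```

>>> {"method": "send_rows", "body": {
  "increments": [
    [0,[0.2,0,0],[0,0,0]],
    [0,[0.2,0,0],[0,0,0]],
    [0,[0.2,0,0],[0,0,0]],
    [0,[0.2,0,0],[0,0,0]],
    [0,[0.2,0,0],[0,0,0]]
  ]
}}

```text
time_s: 25.15
tool_pos: [0.4236, 0.1533, -0.0285]
tool_rot: [0.666, 0.746, -0.0, -0.002]
ft_force: [-0.5, -0.8, -1.4]
opening: 0.15
gripper_force: 29.9
```

>>> {"method": "send_rows", "body": {
  "increments": [
    [0,[0.3,0,0],[0,0,0]],
    [0,[0.3,0,0],[0,0,0]],
    [0,[0.3,0,0],[0,0,0]],
    [0,[0.3,0,0],[0,0,0]],
    [0,[0.3,0,0],[0,0,0]]
  ]
}}

```text
time_s: 25.65
tool_pos: [0.4218, 0.1683, -0.0284]
tool_rot: [0.666, 0.746, -0.0, -0.002]
ft_force: [-0.0, -1.0, -1.4]
opening: 0.149
gripper_force: 29.9
```

>>> {"method": "send_rows", "body": {
  "increments": [
    [0,[0.5,0,0],[0,0,0]],
    [0,[0.5,0,0],[0,0,0]],
    [0,[0.5,0,0],[0,0,0]],
    [0,[0,0,0],[0,0,0]]
  ]
}}

```text
time_s: 26.05
tool_pos: [0.42, 0.1843, -0.0283]
tool_rot: [0.665, 0.747, 0.0, -0.002]
ft_force: [-0.5, 0.7, -0.1]
opening: 0.152
gripper_force: 29.9
```

```bash
python3 d.py .4602 .0481 -.029 6.5; python3 - <<'E'
from h import *
p,d=get_image("top"); C=cloud("top",d); hs=cv2.cvtColor(p,cv2.COLOR_RGB2HSV); H,S,V=[hs[...,i].astype(int) for i in range(3)]
np.savez("pics/t7.npz",p=p,d=d)
m=((H<8)|(H>172))&(S>120)&(C[...,2]>.1)&(C[...,2]<.14); m[:,:350]=0; m[:,400:]=0; print("lid",C[m].mean(0).round(4),m.sum())
m=(S<70)&(V>90)&(V<200)&(C[...,2]<.06); m[:230]=0;m[292:]=0;m[:,:345]=0;m[:,405:]=0; print("block z",np.median(C[m][:,2]).round(4))
m=(H>12)&(H<28)&(S>80)&(C[...,2]<.02)&(C[...,0]<.5)&(C[...,0]>.35); m[:,:100]=0;m[:,345:]=0
Q=C[m]; print("brass",len(Q),Q.min(0).round(3),Q.max(0).round(3), np.median(Q[:,2]))
E
```

```text
t 26.05 pos [ 0.42    0.1843 -0.0283] yang 6.62 tilt [-0.003  0.004 -1.   ] shift cm [-14.     2.42   0.  ] turn z 0.0022 f [-0.5  0.7 -0.1] q7 [-0.3   0.69 -0.23  2.15  0.42  0.35 -0.77]
lid [ 0.4631 -0.1043  0.1223] 792
block z 0.0293
brass 1599 [ 0.398  0.001 -0.001] [0.468 0.169 0.011] 0.004886864523317403
```

The plate is clear of the bridge, and the block is on the table (top 29 mm) with the jar still standing. Lifting.

>>> {"method": "send_rows", "body": {
  "increments": [
    [0,[0,0,-1],[0,0,0]],
    [0,[0,0,-1],[0,0,0]],
    [0,[0,0,-1],[0,0,0]],
    [0,[0,0,-1],[0,0,0]],
    [0,[0,0,-1],[0,0,0]]
  ]
}}

```text
time_s: 26.6
tool_pos: [0.4205, 0.1826, 0.0228]
tool_rot: [0.666, 0.746, 0.0, -0.002]
ft_force: [0.4, 0.7, -1.3]
opening: 0.152
gripper_force: 29.9
```

>>> {"method": "send_rows", "body": {
  "increments": [
    [0,[1.8,-0.4,0],[0,0,0]],
    [0,[1.8,-0.4,0],[0,0,0]],
    [0,[1.8,-0.4,0],[0,0,0]],
    [0,[1.8,-0.4,0],[0,0,0]],
    [0,[1.8,-0.4,0],[0,0,0]]
  ]
}}

```text
time_s: 27.1
tool_pos: [0.39, 0.2706, 0.0226]
tool_rot: [0.666, 0.746, 0.0, -0.002]
ft_force: [-0.2, 1.0, -1.2]
opening: 0.147
gripper_force: 29.9
```

>>> {"method": "send_rows", "body": {
  "increments": [
    [0,[1.8,-0.4,0],[0,0,0]],
    [0,[1.8,-0.4,0],[0,0,0]],
    [0,[1.8,-0.4,0],[0,0,0]],
    [0,[0,0,0],[0,0,0]]
  ]
}}

```text
time_s: 27.5
tool_pos: [0.3711, 0.3256, 0.023]
tool_rot: [0.664, 0.748, 0.001, -0.003]
ft_force: [0.6, -0.7, -1.4]
opening: 0.147
gripper_force: 29.9
```

```bash
python3 d.py .3713 .3253 .03 86; python3 - <<'E'
from h import *
p,d=get_image("scene"); C=cloud("scene",d); hs=cv2.cvtColor(p,cv2.COLOR_RGB2HSV); H,S,V=[hs[...,i].astype(int) for i in range(3)]
m=(H>10)&(H<28)&(S>80)&(C[...,0]<.5)&(C[...,0]>.33)&(C[...,1]>.08)&(C[...,1]<.4)&(C[...,2]<.12)&(d>0)
Q=C[m]; 
for a in np.arange(.08,.4,.03):
    k=Q[(Q[:,1]>=a)&(Q[:,1]<a+.03)]; print(round(a,2),len(k),k.mean(0).round(3) if len(k) else "")
E
```

```text
t 27.5 pos [0.3711 0.3256 0.023 ] yang 6.8 tilt [-0.003  0.006 -1.   ] shift cm [-0.03  0.02 -0.7 ] turn z -1.3823 f [ 0.6 -0.7 -1.4] q7 [-0.56  0.62 -0.29  2.03  0.32  0.53 -0.96]
0.08 0 
0.11 49 [ 0.334  0.129 -0.397]
0.14 224 [ 0.377  0.156 -0.03 ]
0.17 223 [0.381 0.185 0.029]
0.2 188 [0.379 0.213 0.027]
0.23 145 [0.383 0.244 0.051]
0.26 55 [0.352 0.276 0.045]
0.29 55 [0.348 0.305 0.055]
0.32 34 [0.347 0.329 0.04 ]
0.35 0 
0.38 0
```

The plate is held and sagging slightly at the rear, but clear. Rotating into line with the mat.

>>> {"method": "send_rows", "body": {
  "increments": [
    [0,[0,0,-0.5],[0,0,-0.1152]],
    [0,[0,0,0],[0,0,-0.1152]],
    [0,[0,0,0],[0,0,-0.1152]],
    [0,[0,0,0],[0,0,-0.1152]],
    [0,[0,0,0],[0,0,-0.1152]]
  ]
}}

```text
time_s: 28.05
tool_pos: [0.373, 0.3198, 0.0272]
tool_rot: [0.425, 0.905, -0.0, -0.002]
ft_force: [-0.5, 1.0, -1.1]
opening: 0.148
gripper_force: 29.9
```

>>> {"method": "send_rows", "body": {
  "increments": [
    [0,[0,0,0],[0,0,-0.1152]],
    [0,[0,0,0],[0,0,-0.1152]],
    [0,[0,0,0],[0,0,-0.1152]],
    [0,[0,0,0],[0,0,-0.1152]],
    [0,[0,0,0],[0,0,-0.1152]]
  ]
}}

```text
time_s: 28.55
tool_pos: [0.373, 0.3196, 0.0271]
tool_rot: [0.151, 0.989, -0.0, -0.001]
ft_force: [-0.4, 0.2, -1.6]
opening: 0.15
gripper_force: 29.9
```

>>> {"method": "send_rows", "body": {
  "increments": [
    [0,[0,0,0],[0,0,-0.1152]],
    [0,[0,0,0],[0,0,-0.1152]],
    [0,[0,0,0],[0,0,0]],
    [0,[0,0,0],[0,0,0]]
  ]
}}

```text
time_s: 28.95
tool_pos: [0.3727, 0.3205, 0.027]
tool_rot: [0.039, 0.999, 0.001, -0.002]
ft_force: [-0.2, -0.9, -1.3]
opening: 0.149
gripper_force: 29.9
```

```bash
python3 d.py .3713 .3253 -.025 86; cat > b.py <<'E'
from h import *
for n in("top","scene"):
    p,d=get_image(n); C=cloud(n,d); hs=cv2.cvtColor(p,cv2.COLOR_RGB2HSV); H,S,V=[hs[...,i].astype(int) for i in range(3)]
    m=(H>10)&(H<28)&(S>80)&(C[...,0]<.6)&(C[...,0]>.33)&(C[...,1]>.25)&(C[...,1]<.4)&(C[...,2]<.11)&(d>0)
    Q=C[m]; print(n,len(Q))
    for a in np.arange(.34,.6,.03):
        k=Q[(Q[:,0]>=a)&(Q[:,0]<a+.03)]
        if len(k)>5: print(round(a,2),len(k),np.median(k,0).round(3),"y",np.percentile(k[:,1],[2,98]).round(3),"xmax",k[:,0].max().round(3))
E
python3 b.py
```

```text
t 28.95 pos [0.3727 0.3205 0.027 ] yang 85.49 tilt [-0.003  0.001 -1.   ] shift cm [0.16 0.46 5.21] turn z -0.0089 f [-0.2 -0.9 -1.3] q7 [-0.31  0.69 -0.68  2.02  0.69  0.67  0.05]
top 2404
0.34 60 [0.362 0.302 0.06 ] y [0.297 0.327] xmax 0.37
0.37 44 [0.377 0.299 0.061] y [0.293 0.308] xmax 0.399
0.4 466 [0.417 0.315 0.06 ] y [0.291 0.367] xmax 0.43
0.43 381 [0.445 0.325 0.06 ] y [0.289 0.365] xmax 0.46
0.46 384 [0.478 0.317 0.059] y [0.286 0.363] xmax 0.49
0.49 458 [0.505 0.309 0.06 ] y [0.284 0.36 ] xmax 0.52
0.52 451 [0.535 0.306 0.059] y [0.282 0.358] xmax 0.55
0.55 160 [0.555 0.319 0.058] y [0.281 0.357] xmax 0.569
scene 307
0.34 195 [0.361 0.321 0.063] y [0.296 0.346] xmax 0.37
0.37 76 [0.378 0.321 0.061] y [0.293 0.346] xmax 0.397
0.4 34 [0.42  0.318 0.059] y [0.308 0.344] xmax 0.428
```

```bash
cat > e.py <<'E'
import sys
from h import *
zt=float(sys.argv[1])
p,d=get_image("top"); C=cloud("top",d); hs=cv2.cvtColor(p,cv2.COLOR_RGB2HSV); H,S,V=[hs[...,i].astype(int) for i in range(3)]
m=(H>10)&(H<30)&(S>80)&(abs(C[...,2]-zt)<.012)&(d>0)
v,u=np.nonzero(m); W=ray("top",np.c_[u,v],zt)
for a in np.arange(.35,.6,.02):
    k=W[(W[:,0]>=a)&(W[:,0]<a+.02)&(W[:,1]>.22)&(W[:,1]<.45)]
    if len(k)>5:
        h,e=np.histogram(k[:,1],np.arange(.26,.4,.005)); print(round(a,2),k[:,1].min().round(4),k[:,1].max().round(4),k[:,0].max().round(4),h)
E
python3 e.py .06
```

```text
0.35 0.2973 0.3134 0.3695 [ 0  0  0  0  0  0  0  9 21  7  3  0  0  0  0  0  0  0  0  0  0  0  0  0
  0  0  0  0]
0.37 0.2975 0.3093 0.3894 [ 0  0  0  0  0  0  0  9 14  1  0  0  0  0  0  0  0  0  0  0  0  0  0  0
  0  0  0  0]
0.39 0.2915 0.3453 0.4099 [ 0  0  0  0  0  0 13 21 21 17 13  8  8  6  6  6  4  2  0  0  0  0  0  0
  0  0  0  0]
0.41 0.2904 0.3457 0.43 [ 0  0  0  0  0  0 27 28 25 31 33 27 28 33 30 27 30  5  0  0  0  0  0  0
  0  0  0  0]
0.43 0.2881 0.3446 0.45 [ 0  0  0  0  0 11 27  6  2  0  0 19 30 27 30 33 22  0  0  0  0  0  0  0
  0  0  0  0]
0.45 0.2869 0.3424 0.4692 [ 0  0  0  0  0 15 29  0  0  0  2 25 24 28 26 24 17  0  0  0  0  0  0  0
  0  0  0  0]
0.47 0.2857 0.3413 0.4898 [ 0  0  0  0  0 29 23 20 21 17 18 13  0  7 31 32  6  0  0  0  0  0  0  0
  0  0  0  0]
0.49 0.2846 0.3402 0.51 [ 0  0  0  0  5 23 30 29 23 31 32 15  0 19 28 26  2  0  0  0  0  0  0  0
  0  0  0  0]
0.51 0.2823 0.3379 0.5292 [ 0  0  0  0 13 33 27 27 33 26 24  8  0 22 29 17  0  0  0  0  0  0  0  0
  0  0  0  0]
0.53 0.2811 0.3369 0.5499 [ 0  0  0  0 25 26 31 32 26 30 29  0  4 33 27 12  0  0  0  0  0  0  0  0
  0  0  0  0]
0.55 0.2815 0.3358 0.5585 [ 0  0  0  0  6  9  9  7 12 12  8  0  5 10 15  3  0  0  0  0  0  0  0  0
  0  0  0  0]
```

>>> {"method": "send_rows", "body": {
  "increments": [
    [0,[0.1,0.45,0.5],[0,0,-0.009]],
    [0,[0.1,0,1],[0,0,0]],
    [0,[0,0,1],[0,0,0]],
    [0,[0,0,1],[0,0,0]],
    [0,[0,0,0],[0,0,0]]
  ]
}}

```text
time_s: 29.6
tool_pos: [0.3694, 0.3257, -0.0096]
tool_rot: [0.032, 0.999, -0.0, -0.003]
ft_force: [-0.8, -0.5, -1.4]
opening: 0.151
gripper_force: 29.9
```

```bash
python3 d.py .3713 .3253 -.025 86; python3 e.py .025 | sed -n '3,12p' | cut -c1-32
```

```text
t 29.6 pos [ 0.3694  0.3257 -0.0096] yang 86.28 tilt [-0.006 -0.    -1.   ] shift cm [-0.2  -0.03  1.54] turn z 0.0048 f [-0.8 -0.5 -1.4] q7 [-0.36  0.75 -0.62  2.04  0.76  0.6  -0.01]
0.41 0.2948 0.3501 0.43 [ 0  0  
  0  0  0  0]
0.43 0.2936 0.349 0.4497 [ 0  0 
  0  0  0  0]
0.45 0.2914 0.3469 0.47 [ 0  0  
  0  0  0  0]
0.47 0.2902 0.3459 0.49 [ 0  0  
  0  0  0  0]
0.49 0.2892 0.3448 0.5097 [ 0  0
  0  0  0  0]
```

>>> {"method": "send_rows", "body": {
  "increments": [
    [0,[-0.2,0,0.5],[0,0,0.004]],
    [0,[0,0,0.5],[0,0,0]],
    [0,[0,0,0.2],[0,0,0]],
    [0,[0,0,0.1],[0,0,0]],
    [0,[0,0,0],[0,0,0]]
  ]
}}

```text
time_s: 30.15
tool_pos: [0.3722, 0.3268, -0.0209]
tool_rot: [0.035, 0.999, 0.001, -0.002]
ft_force: [0.4, -0.2, -1.6]
opening: 0.148
gripper_force: 29.9
```

>>> {"method": "send_rows", "body": {
  "increments": [
    [0,[0,0,0.1],[0,0,0]],
    [0,[0,0,0.1],[0,0,0]],
    [0,[0,0,0],[0,0,0]]
  ]
}}

```text
time_s: 30.45
tool_pos: [0.3723, 0.3267, -0.0229]
tool_rot: [0.035, 0.999, 0.001, -0.002]
ft_force: [0.0, 0.4, -1.1]
opening: 0.146
gripper_force: 29.9
```

```bash
python3 d.py .3713 .3253 -.025 86; python3 e.py .008 | sed -n '1,16p' | cut -c1-32
```

```text
t 30.45 pos [ 0.3723  0.3267 -0.0229] yang 86.03 tilt [-0.003  0.003 -1.   ] shift cm [ 0.09 -0.15  0.21] turn z 0.0005 f [ 0.   0.4 -1.1] q7 [-0.38  0.77 -0.59  2.04  0.79  0.57 -0.03]
0.39 0.2972 0.3071 0.4093 [0 0 0
0.41 0.2957 0.3545 0.43 [ 0  0  
  0  0  0  0]
0.43 0.2946 0.3535 0.4497 [ 0  0
  0  0  0  0]
0.45 0.2923 0.3524 0.4699 [ 0  0
  0  0  0  0]
0.47 0.2912 0.3513 0.4895 [ 0  0
  0  0  0  0]
0.49 0.2899 0.3501 0.5092 [ 0  0
  0  0  0  0]
0.51 0.2888 0.3491 0.53 [ 0  0  
  0  0  0  0]
0.53 0.2876 0.348 0.55 [ 0  0  0
  0  0  0  0]
0.55 0.288 0.3453 0.5601 [ 0  0
```

>>> {"method": "send_rows", "body": {
  "increments": [
    [0,[0.1,-0.15,0.1],[0,0,0]],
    [0,[0,0,0.1],[0,0,0]],
    [0,[0,0,0],[0,0,0]]
  ]
}}

```text
time_s: 30.8
tool_pos: [0.3711, 0.3252, -0.025]
tool_rot: [0.035, 0.999, 0.001, -0.002]
ft_force: [-0.2, -0.0, -1.8]
opening: 0.148
gripper_force: 29.9
```

>>> {"method": "send_rows", "body": {
  "increments": [
    [0,[0,0,0.1],[0,0,0]],
    [0,[0,0,0],[0,0,0]]
  ]
}}

```text
time_s: 31.0
tool_pos: [0.3713, 0.3256, -0.0256]
tool_rot: [0.034, 0.999, 0.001, -0.001]
ft_force: [0.4, -0.2, 0.5]
opening: 0.15
gripper_force: 30.0
```

Contact with the mat: the carried weight is gone from the force reading. Releasing, then straight up.

>>> {"method": "send_rows", "body": {
  "increments": [
    [20,[0,0,0],[0,0,0]],
    [30,[0,0,0],[0,0,0]],
    [50,[0,0,0],[0,0,0]],
    [50,[0,0,0],[0,0,0]],
    [50,[0,0,0],[0,0,0]]
  ]
}}

```text
time_s: 31.5
tool_pos: [0.3712, 0.3254, -0.0258]
tool_rot: [0.035, 0.999, 0.001, -0.002]
ft_force: [0.1, -0.0, 0.3]
opening: 0.478
gripper_force: 0.0
```

>>> {"method": "send_rows", "body": {
  "increments": [
    [50,[0,0,-1],[0,0,0]],
    [50,[0,0,-2],[0,0,0]],
    [50,[0,0,-3],[0,0,0]],
    [50,[0,0,-4],[0,0,0]],
    [50,[0,0,-4],[0,0,0]]
  ]
}}

```text
time_s: 32.0
tool_pos: [0.3711, 0.3247, 0.116]
tool_rot: [0.034, 0.999, 0.001, -0.002]
ft_force: [0.9, 0.4, 0.8]
opening: 0.505
gripper_force: 0.0
```

>>> {"method": "send_rows", "body": {
  "increments": [
    [50,[3,0,-4],[0,0,0]],
    [50,[0,0,-4],[0,0,0]],
    [50,[0,0,0],[0,0,0]],
    [50,[0,0,0],[0,0,0]],
    [50,[0,0,0],[0,0,0]]
  ]
}}

```text
time_s: 32.5
tool_pos: [0.3418, 0.3257, 0.1934]
tool_rot: [0.035, 0.999, 0.0, -0.002]
ft_force: [-0.1, 0.4, -0.2]
opening: 0.496
gripper_force: 0.0
```

```bash
python3 e.py .008 | cut -c1-32 | grep 0.[3-5]; python3 - <<'E'
from h import *
p,d=get_image("top"); q,_=get_image("scene")
cv2.imwrite("pics/f.png",np.vstack([cv2.resize(p[130:340,90:490,::-1],(640,336)),cv2.resize(q[190:380,170:490,::-1],(440,261)).copy() if 0 else cv2.copyMakeBorder(cv2.resize(q[190:380,170:490,::-1],(440,261)),0,0,0,200,cv2.BORDER_CONSTANT)]))
E
```

```text
0.35 0.2972 0.3556 0.3698 [ 0  0
0.37 0.2961 0.3558 0.39 [ 0  0  
0.39 0.295 0.3547 0.4094 [ 0  0 
0.41 0.2938 0.3525 0.43 [ 0  0  
0.43 0.2926 0.3514 0.4498 [ 0  0
0.45 0.2904 0.3503 0.4699 [ 0  0
0.47 0.2891 0.3491 0.4895 [ 0  0
0.49 0.2878 0.348 0.5092 [ 0  0 
0.51 0.2868 0.347 0.53 [ 0  0  0
0.53 0.2856 0.3447 0.55 [ 0  0  
0.55 0.286 0.3434 0.5598 [ 0  0
```

View pics/f.png

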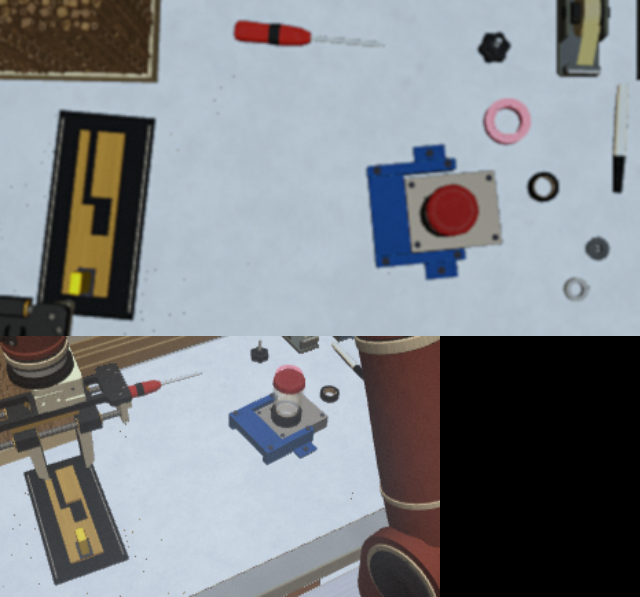

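The picture shows the plate flat and centred along the mat (plate at about (95,215), top half), the stack upright in its nest (435,210), and the other items undisturbed. The gripper is clear, so I'm handing in.

```bash
python3 -c "
from rig import env
print(env.close_job())"
```

```text
the job is handed in; nothing more can be done
None
```

The job is handed in (no verdict came back): the plate is off its catch pin and lies flat along the middle of the mat, released; the block is down on the table in its nest with tape and jar still standing, and the highest wrist force I read was about 15 N. The arm's reported tool height was about 43 mm lower than the real fingertips, so I set the grasp height from the camera images.

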